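# Load the locating post into the spring-plunger post holder

### The arm

A 6-joint arm with a two-finger parallel gripper is mounted at the origin on the work surface. World frame = base frame: x ahead of the robot, y to its left, z up, the work surface at z = 0. Lengths are in mm, angles in rad, forces in N, time in s.
With the tool pointing down it reaches from about 225 to 875 mm from the base axis. Payload 3.4 kg.
Tool frame: the origin (TCP) lies on the centre line of the jaws, within the pads' length; the fingertips stand 19 mm ahead of it and the grasp point (between the pads) is the TCP; z points along the fingers, x is the direction in which the jaws open and shut, and the axes are right-handed (so a half turn about z gives the same grasp; the last joint's range is limited). The gripper opens to 85 mm and grips with 20 to 120 N. Pads are 22 mm wide; open, the fingers measure 114 mm over their backs; the gripper's body (76 mm by 85 mm) begins 54 mm behind the grasp point. The pads swing forward as they close: fully open they stand 13 mm farther back than shut.
Start: joints at [1.024, 0.276, 1.505, -0, 1.361, -0.121], TCP at [237.523, 523.683, 250.328] pointing down, gripper open.
Joint ranges: [-2.89, 2.89], [-0.75, 2.08], [0.22, 2.7], [-1.18, 4.32], [0.11, 2.71], [-2.7, 2.7]. Speed limits (rad/s): [2.57, 2.57, 3.14, 3.14, 3.14, 3.14].

### API

Orientations are given as a unit quaternion [x, y, z, w].
In Python, from cell import observe, read_camera, camera_params, job_done, search_frame gives the robot as it stands.
- The arm moves only by the tool arm_command, never from a script. Its argument "steps" is a list of rows, each a list of 5 numbers: the shift along the tool's x, y, z in cm, then the turn about the tool's z in rad, then the gripper's target within -1 to 1 (fully open at 1, half-way at 0, shut at -1). A call has 1 to 8 rows; each row shifts and turns the pose as measured when the row begins, along the tool's axes as they then stand; what a row does not reach is not made up. A row lasts 1/12 s, in which the tool goes at most 41.7 mm and 7.16 degrees, less where a joint would pass 70% of its speed; a pose out of reach is approached as far as the arm can. A call is refused whole if a number of a shift passes 4.17 or a number of a turn 0.125, either way. A call with a gripper value outside its range is refused whole. The fingers move at their own pace and stop on an object; the grip force is fixed at half the most. Time passes only in rows, so rows that do not move let the fingers close. It gives the time, the measured TCP pose, the force and the opening at its end, in the units of the state.
- observe(): the state, without advancing time (a new reading comes with each control period).
- read_camera(name): name is "scene" or "side" or "wrist"; returns (picture, depth): 480x640x3 uint8, red, green, blue; 480x640 float32, mm along the optical axis (not along the pixel's ray), 0 where there is no reading.
- camera_params(name): a dict with "K" (3x3 intrinsics, pixels), "view" (4x4, takes a point from world to camera coordinates). Camera axes: x right, y down, z forward; pixel columns grow to the right and rows downward; lengths in mm; the calibration is good to about 2 mm. A picture is of the moment at which its call begins: read the wrist's pose just before it. camera_params takes no time and is no camera call; for the wrist camera it gives the pose at the moment of the call.
- job_done(): hands the job in, once; it reports no verdict.
Trained networks look in the newest picture that a camera, given by its name, has taken for a name from the list of things; names that differ only in an ending like _2 or _b are one class to them, and where a whole thing is asked for, a point or a joint stands for the part that bears it (a point fixed in the world has none). Each returns a list of dicts, best first, with "p" (0 to 1); they miss things now and then, are a little off and sometimes report something else, mostly with a low value. They report only what shows in the picture. A call takes as long as a camera call. They do not tell look-alikes from the thing itself.
- search_frame(camera, target): "position" ([column, row] in pixels, amid what is visible of it).
The state is a dict: "clock": time; "joints": joint angles; "qd": joint speeds; "joint_torque": joint torques, N m; "tool_pos": TCP position; "tcp_rot": TCP orientation; "contact_force": force on the tool from outside, world axes, zero at the start; "wrist_torque": the same for the moment, N m; "width": finger opening in mm.
Only numpy, scipy, OpenCV 4.12 (cv2) and the standard library are available. Lean on these libraries where they do the work, as an engineer would, in place of code of your own. Each camera call takes 0.05 s, during which the arm holds its last target.

### The job

Take the steel post with the plain drum-shaped head out of the wooden rack and slide it, tapered end down, into the bore of the post holder, past the side spring plunger, until it has pressed the spring seat hidden in the bore down by a few millimetres. Feel for the seat: do not ram it to the end of its travel or force the post hard against the holder. Let go with the post held upright by the plunger, and leave the other posts and the ring castings alone.

Things in the scene. Friction and masses are not known exactly. Their poses are not given: they have to be found in the camera images.
- post_head (a point): Centre of the head of the post to load, upright in one of the rack's three holes (which varies). Steel, 0.32 to 0.48 kg: dark drum head 32 mm diameter, 34 mm tall, flat top; below it a bright round shank 20 mm diameter, 90 mm long, its last 9 mm tapering to a flat 12 mm tip. Point on the axis, 17 mm below the top, 107 mm above the tip; z up the post.
- post_tip (a point): Centre of the flat lower tip of the same post, on its axis, 107 mm below the centre of the head; z points up the post.
- hex_post_head (a point): Centre of the head of the hexagon-headed post (not wanted; 32 mm across flats, 34 mm tall, same shank), in another hole of the rack, 107 mm above its tip.
- ball_post_head (a point): Point inside the head, 107 mm above the tip, of the ball-headed post (not wanted; ball 36 mm diameter, same shank), in another hole of the rack.
- rack: Wooden block 230 x 56 x 30 mm fixed to the bench, origin at the centre of its underside, x along its length. Three upright holes of 22 mm diameter and 22 mm deep on its centre line, 80 mm apart; posts stand in them loosely with the tip 8 mm above the bench.
- holder: Post holder fixed to the bench: aluminium block 46 x 46 mm on a dark steel foot 110 (x) x 80 (y) x 12 mm; top of the block 100 mm above the bench. Origin at the centre of the underside, below the bore; the plunger, with a black knob, sticks out of the +x side by up to 35 mm, 78 mm above the bench.
- holder_mouth (a point): Centre of the mouth of the holder's upright round bore (21.5 mm diameter), in the top face of the block, 100 mm above the bench; z up.
- plunger (a joint): Side spring plunger, m: 0 with the bore empty, its round 12 mm nose standing into the bore 22 mm below the mouth; pushed out by about 0.002 to 0.003 while it rides on a shank. It presses on the shank with about 10 N, so the post does not drop in by its weight: it must be pushed down, with up to about 8 N beyond its weight, and then stays where it is left.
- seat (a joint): Spring seat hidden in the bore, m: 0 untouched, grows as it is pushed down, solid at 0.008. Its untouched face lies somewhere 42 to 72 mm below the mouth (not known beforehand). It yields at about 6 N, then 0.6 N more per mm: the push on the post rises by about 3 to 6 N within 1 to 2 mm when the tip meets it. Well seated is pressed about 0.003 to 0.004.
- ring_a: Red ring casting lying on the bench, 110 mm diameter, 37 mm tall, with a stub on one side and a black bush; origin at the centre of its underside. Not to be moved.
- ring_b: A second, equal red ring casting. Not to be moved.
There are look-alikes about, which are no part of the job. Several things have the shape of the holder; the one meant has the colours described above.

How it is judged:
By the outcome, as a careful person would: the job done as asked, in the order asked, and still so for the second after the job is handed in, with the robot touching nothing.
It also fails if it takes over 64 s, if anything falls off the work surface, if the arm or the gripper's body presses on something with over 40 N, if the wrist force passes 120 N, or if a joint passes its speed limit or range.

## Working session

There is one attempt and no reset: what is moved stays moved. The work goes in short steps, Python scripts to look and compute and a tool call to move; the robot and the scene stay as the last step left them, time stands still between calls to the robot, and variables do not carry over. Pictures are saved under pics/ and viewed, and the job is handed in when it is done.

Besides the shell and the picture viewer there is one more tool, called by a JSON object that holds its "method" and its "body", one argument or row to a line. arm_command: Moves the arm, as the interface text tells. Its arguments: {"type":"object","properties":{"steps":{"type":"array"}},"required":["steps"]}

```bash
mkdir -p pics; ls
cat > h.py <<'E'
import numpy as np, cv2
from cell import *
def cap(n,f):
    p=camera_params(n); im,d=read_camera(n); cv2.imwrite('pics/'+f+'.png',im[:,:,::-1]); np.savez('pics/'+f+'.npz',im=im,d=d,K=p['K'],V=p['view']); return im,d,p
def w(u,v,z,K,V):
    K=np.array(K);V=np.array(V)
    c=np.linalg.inv(K)@np.array([u,v,1.])*z
    return (np.linalg.inv(V)@np.r_[c,1])[:3]
def pr(P,K,V):
    c=np.array(V)@np.r_[P,1]; q=np.array(K)@c[:3]; return q[:2]/q[2]
E
python3 - <<'E'
from h import *
for n in ['scene','side','wrist']:
    im,d,p=cap(n,n+'0')
    for t in ['post_head','holder','holder_mouth','rack','hex_post_head','ball_post_head','ring_a']:
        try:
            for r in search_frame(n,t)[:4]:
                u,v=r['position']; z=d[int(v),int(u)]
                print(n,t,round(r['p'],2),np.round([u,v]),np.round(w(u,v,z,p['K'],p['view'])))
        except Exception as e: print(n,t,e)
print(observe())
E
```

```text
pics
scene post_head 0.87 [389. 279.] [562. 180. 112.]
scene holder 0.93 [293. 231.] [540. -98.  80.]
scene holder 0.79 [264. 295.] [732. -67.  86.]
scene holder_mouth 0.78 [265. 295.] [727. -66.  80.]
scene holder_mouth 0.6 [290. 234.] [559. -97.  93.]
scene rack 0.67 [387. 296.] [612. 197. 125.]
scene hex_post_head 0.88 [398. 245.] [480. 160. 132.]
scene ball_post_head 0.66 [380. 307.] [643. 194. 123.]
scene ring_a 0.94 [478. 328.] [542. 411.  36.]
side post_head 0.7 [262. 247.] [511. 141.  28.]
side post_head 0.58 [269. 214.] [542. 156. 101.]
side holder 0.97 [326. 303.] [ 498. -135.   43.]
side holder_mouth 0.88 [328. 303.] [ 498. -141.   50.]
side holder_mouth 0.57 [383. 267.] [686. -92.  34.]
side rack 0.81 [264. 246.] [516. 138.  30.]
side hex_post_head 0.66 [240. 227.] [458. 145.  99.]
side ball_post_head 0.83 [286. 203.] [611. 189.  95.]
side ring_a 0.9 [442. 365.] [ 595. -363.    7.]
side ring_a 0.83 [215. 206.] [525. 430.   6.]
side ring_a 0.66 [327. 301.] [ 498. -139.   52.]
side ring_a 0.39 [242. 223.] [461. 138. 111.]
wrist rack 0.92 [123. 469.] [437. 165.  29.]
{'clock': 1.2, 'joints': array([ 1.02397454e+00,  2.75899467e-01,  1.50489428e+00, -3.16637661e-06,
        1.36069519e+00, -1.20986950e-01]), 'qd': array([-0.00063848, -0.00113471,  0.0007979 , -0.0021276 , -0.00103619,
        0.00090193]), 'joint_torque': array([-3.73915009e-05, -4.16655707e+01, -2.46099579e+01,  2.24901687e-04,
        9.67726260e-05, -1.57773297e-05]), 'tool_pos': array([237.53924521, 523.67997923, 250.33059873]), 'tcp_rot': array([ 8.40559515e-01,  5.41719206e-01,  4.73372649e-05, -2.12329575e-05]), 'contact_force': array([ 0.79304763, -0.2617308 , -0.36930673]), 'wrist_torque': array([-0.03070762,  0.00781632, -0.04735407]), 'width': 85.2866175498839}
```

Run:
```python
import cv2
im=cv2.imread('pics/scene0.png'); cv2.imwrite('pics/sc.png',cv2.resize(im[200:350,220:420],(800,600),interpolation=2))
im=cv2.imread('pics/side0.png'); cv2.imwrite('pics/sd.png',cv2.resize(im[180:345,215:435],(800,600),interpolation=2))
```

```text
(no output)
```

View pics/scene0.png

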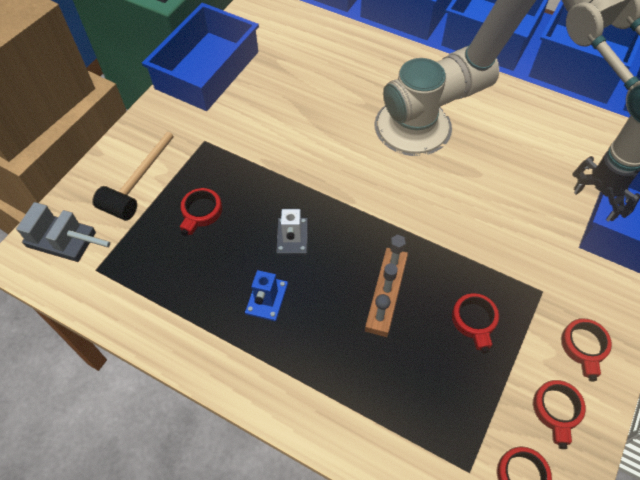

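View pics/side0.png

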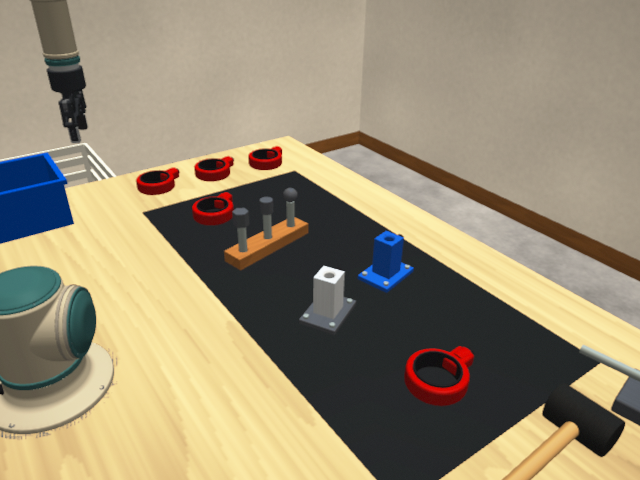

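```bash
ls pics
```

```text
sc.png
scene0.npz
scene0.png
sd.png
side0.npz
side0.png
wrist0.npz
wrist0.png
```

View pics/sc.png

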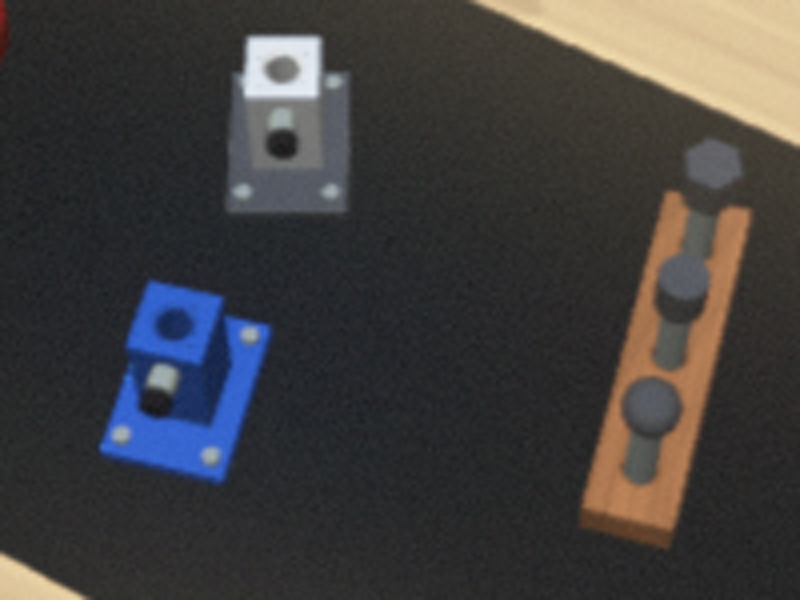

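View pics/sd.png

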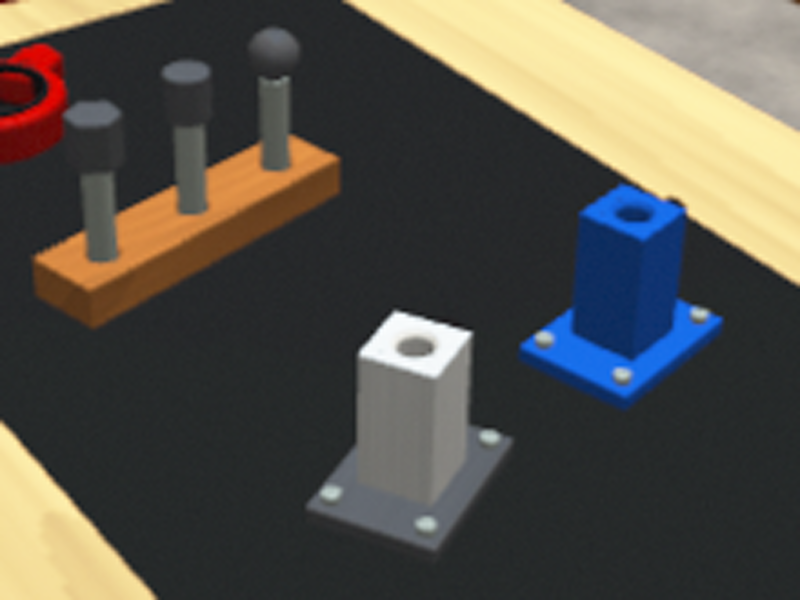

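Candidates in the scene picture are the hex head (398,241), the drum head (390,270) and the ball head (382,302). For the holder they are the silver one on a dark foot (290,217) and a blue look-alike (264,282). I choose the middle drum-headed post and the silver holder. Next I'll compute positions from both fixed cameras.

```bash
cat >> h.py <<'E'
def onplane(u,v,z,K,V):
    V=np.array(V);C=-V[:3,:3].T@V[:3,3]; r=V[:3,:3].T@np.linalg.inv(np.array(K))@np.array([u,v,1.]); return C+r*(z-C[2])/r[2]
E
python3 - <<'E'
from h import *
S=lambda x,y:(220+x*.25-.4,200+y*.25-.4)
D=lambda x,y:(215+x*.275-.4,180+y*.275-.4)
for cam,f in (('scene',S),('side',D)):
    p=camera_params(cam);K,V=p['K'],p['view']
    pts=dict(hex=((712,163),(92,115),132),drum=((682,277),(187,72),132),mouth=((282,69),(416,346),100),
      )
    for k,(a,b,z) in pts.items():
        print(cam,k,np.round(onplane(*f(*(a if cam=='scene' else b)),z,K,V),1))
p=camera_params('scene')
for n,q,z in [('shank hex',(697,252),30),('drum',(669,363),30),('ball',(639,478),30),('c1',(668,192),30),('c2',(750,210),30),('c3',(583,514),30),('c4',(670,537),30)]: print(n,np.round(onplane(*S(*q),z,p['K'],p['view']),1))
for n,q in [('m1',(246,36)),('m2',(322,36)),('m3',(322,99)),('m4',(243,97))]: print(n,np.round(onplane(*S(*q),100,p['K'],p['view']),1))
p=camera_params('wrist');T=np.linalg.inv(p['view']);print(p['K'],np.round(T,3))
E
```

```text
scene hex [468.5 155.1 132. ]
scene drum [547.9 173.  132. ]
scene mouth [ 516.6 -119.5  100. ]
side hex [466.2 153.8 132. ]
side drum [544.4 171.1 132. ]
side mouth [ 513.3 -122.8  100. ]
shank hex [472.2 157.6  30. ]
drum [552.1 176.2  30. ]
ball [630.8 194.   30. ]
c1 [440.9 122.1  30. ]
c2 [427.7 174.3  30. ]
c3 [668.1 174.8  30. ]
c4 [656.3 227.   30. ]
m1 [ 505.8 -152.6  100. ]
m2 [ 482.5 -109.8  100. ]
m3 [524.1 -85.9 100. ]
m4 [ 546.7 -130.4  100. ]
[[346.75239799   0.         316.93995611]
 [  0.         346.75239799 238.30921439]
 [  0.           0.           1.        ]] [[ 4.13000e-01  8.78000e-01  2.42000e-01  1.75725e+02]
 [ 9.11000e-01 -3.98000e-01 -1.09000e-01  5.51315e+02]
 [ 1.00000e-03  2.66000e-01 -9.64000e-01  3.74383e+02]
 [ 0.00000e+00  0.00000e+00  0.00000e+00  1.00000e+00]]
```

{"method": "arm_command", "body": {
  "steps": [
    [-1.6, 3.6, 0, 0, 1],
    [-1.6, 3.6, 0, 0, 1],
    [-1.6, 3.6, 0, 0, 1],
    [-1.6, 3.6, 0, 0, 1],
    [-1.6, 3.6, 0, 0, 1],
    [-1.6, 3.6, 0, 0, 1],
    [-1.6, 3.6, 0, 0, 1],
    [-1.6, 3.6, 0, 0, 1]
  ]
}}

```text
clock: 1.87
tool_pos: [450.5, 287.7, 249.3]
tcp_rot: [0.836, 0.549, 0.002, -0.003]
contact_force: [0.5, 0.2, -0.4]
width: 85.2
```

{"method": "arm_command", "body": {
  "steps": [
    [-1.6, 3.6, 0, 0, 1],
    [-1.6, 3.6, 0, 0, 1],
    [0, 0, 0, -0.11, 1],
    [0, 0, 0, -0.11, 1],
    [0, 0, 0, -0.11, 1],
    [0, 0, 0, -0.11, 1],
    [0, 0, 0, -0.11, 1],
    [0, 0, 0, -0.1, 1]
  ]
}}

```text
clock: 2.53
tool_pos: [514.7, 215.9, 248.7]
tcp_rot: [0.612, 0.791, 0.003, 0.001]
contact_force: [-0.3, 0.2, 0.7]
width: 85.2
```

{"method": "arm_command", "body": {
  "steps": [
    [-2.5, 1, 0, 0, 1],
    [-2.5, 0.9, 0, 0, 1],
    [0, 0, 0, 0, 1]
  ]
}}

```text
clock: 2.78
tool_pos: [546.3, 172.1, 248.9]
tcp_rot: [0.609, 0.793, 0.003, 0.001]
contact_force: [0.6, 0.2, 0.3]
width: 85.5
```

Run:
```python
from h import *
im,d,p=cap('wrist','w1')
for t in ['post_head','hex_post_head','ball_post_head','rack']:
    for r in search_frame('wrist',t)[:3]:
        u,v=r['position']; z=d[int(v),int(u)]
        print(t,round(r['p'],2),np.round([u,v]),np.round(w(u,v,z,p['K'],p['view']),1),np.round(onplane(u,v,132,p['K'],p['view']),1))
print(observe()['tool_pos'],observe()['tcp_rot'])
```

```text
post_head 0.57 [317. 232.] [541.1 171.3 132. ] [541.1 171.3 132. ]
post_head 0.24 [318. 190.] [525.4 168.4  30.1] [511.9 164.1 132. ]
hex_post_head 0.7 [321. 122.] [468.  154.  133.5] [467.9 154.  132. ]
hex_post_head 0.21 [318. 232.] [540.9 171.8 132. ] [540.9 171.8 132. ]
ball_post_head 0.9 [313. 321.] [612.2 187.3 128.2] [610.2 186.8 132. ]
ball_post_head 0.61 [548. 238.] [514.5 430.    3.2] [502.5 333.7 132. ]
rack 0.82 [317. 188.] [523.7 167.2  30.8] [510.8 163.3 132. ]
[543.22268097 175.62555493 248.95598391] [ 0.60757528  0.79425357  0.00353396 -0.00102741]
```

View pics/w1.png

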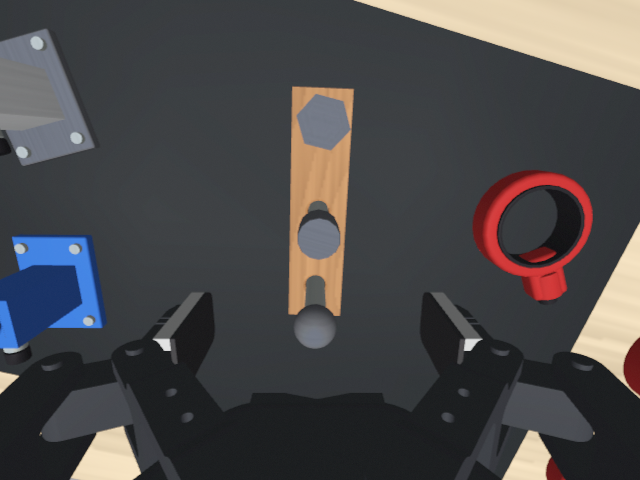

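The middle post shows a plain round flat top at (319,239), with the hexagon at (324,122) and the ball at (315,327), so the choice is confirmed. I'll measure the head top precisely with the arm settled.

```bash
cat >> h.py <<'E'
def cloud(d,p):
    K=np.array(p['K']);v,u=np.indices(d.shape); P=np.stack([(u-K[0,2])/K[0,0]*d,(v-K[1,2])/K[1,1]*d,d,np.ones_like(d)],-1)
    return (P@np.linalg.inv(p['view']).T)[...,:3]
def top(cam,d,p,c,z,r,tol=4):
    C=cloud(d,p); m=(d>0)&(abs(C[...,2]-z)<tol)&(np.hypot(C[...,0]-c[0],C[...,1]-c[1])<r)
    Q=C[m]; ctr,ra=cv2.minEnclosingCircle(Q[:,:2].astype(np.float32))
    return len(Q),Q.mean(0).round(1),np.round(ctr,1),round(ra,1)
E
python3 - <<'E'
from h import *
o=observe();print(o['tool_pos'],o['clock'],abs(o['qd']).max())
im,d,p=cap('wrist','w2')
print(observe()['tool_pos'])
print(top('wrist',d,p,(546,172),132,26))
print(top('wrist',d,p,(468,154),132,26))
for cam in('scene','side'):
    im,d,p=cap(cam,cam+'1'); print(cam,top(cam,d,p,(546,172),132,26),top(cam,d,p,(515,-121),100,36))
E
```

```text
[543.22268097 175.62555493 248.95598391] 3.0333 0.007477918851740578
[543.2009764  175.70974288 248.98104967]
(1434, array([545.2, 173.2, 132.2]), array([545.6, 173.5]), 15.9)
(2135, array([467.8, 155.4, 132.5]), array([468.2, 155.3]), 18.1)
scene (100, array([547. , 173. , 131.8]), array([547.1, 173.1]), 16.3) (207, array([ 516.1, -119.7,   99.8]), array([ 514.9, -120.5]), 32.5)
side (86, array([543. , 171.1, 131.4]), array([545.5, 172.2]), 17.7) (317, array([ 512.7, -120.9,   99.6]), array([ 513.8, -119.8]), 34.8)
```

{"method": "arm_command", "body": {
  "steps": [
    [-0.29, 0.16, 2.5, 0.03, 1],
    [0, 0, 3, 0, 1],
    [0, 0, 2, 0, 1],
    [0, 0, 0, 0, 1],
    [0, 0, 0, 0, 1]
  ]
}}

```text
clock: 3.6
tool_pos: [546.4, 176.7, 174.7]
tcp_rot: [0.618, 0.786, 0.006, 0.001]
contact_force: [0.0, 0.3, 0.6]
width: 85.6
```

Run:
```python
from h import *
o=observe();print(o['tool_pos'],o['tcp_rot'],abs(o['qd']).max(),o['width'])
im,d,p=cap('wrist','w3')
print(observe()['tool_pos'])
print(top('wrist',d,p,(546,172),132,26))
```

```text
[546.44409431 176.74788558 174.72166984] [0.61821399 0.78598334 0.00632775 0.00127366] 0.031035759192009606 85.574456925876
[546.23434458 176.72237405 174.74035946]
(2782, array([544.8, 173. , 132.2]), array([546. , 173.1]), 16.1)
```

{"method": "arm_command", "body": {
  "steps": [
    [-0.34, -0.14, 0, 0, 1],
    [0, 0, 0, 0, 1],
    [0, 0, 1.5, 0, 1],
    [0, 0, 0, 0, 1]
  ]
}}

```text
clock: 3.98
tool_pos: [548.7, 173.8, 165.0]
tcp_rot: [0.618, 0.786, 0.01, 0.004]
contact_force: [-0.7, -1.3, -1.3]
width: 85.4
```

Run:
```python
from h import *
o=observe();print(o['tool_pos'],o['tcp_rot'],abs(o['qd']).max(),o['width'])
```

```text
[548.68403116 173.81225508 164.95617439] [0.61781354 0.78625248 0.00974239 0.00430713] 0.08453132696653333 85.4439847140216
```

Run:
```python
from h import *
for i in range(6):
    o=observe();print(o['clock'],o['tool_pos'].round(2),o['tcp_rot'].round(4),abs(o['qd']).max().round(4),o['joints'].round(4))
    if i<5: read_camera('wrist')
```

```text
3.9833 [548.68 173.81 164.96] [0.6178 0.7863 0.0097 0.0043] 0.0845 [ 0.182   0.3261  1.6538  0.0071  1.1414 -1.6304]
4.0333 [550.04 174.08 166.75] [0.6178 0.7862 0.0112 0.0055] 0.029 [ 0.182   0.3248  1.651   0.0071  1.1418 -1.6304]
4.0833 [550.44 174.15 167.19] [0.6178 0.7862 0.0115 0.0058] 0.0055 [ 0.182   0.3245  1.6503  0.0071  1.1418 -1.6304]
4.1333 [550.43 174.19 167.22] [0.6178 0.7862 0.0115 0.0059] 0.0023 [ 0.1821  0.3245  1.6502  0.0071  1.1419 -1.6304]
4.1833 [550.36 174.18 167.1 ] [0.6178 0.7862 0.0115 0.0058] 0.0048 [ 0.1821  0.3246  1.6504  0.0071  1.1418 -1.6304]
4.2333 [550.2  174.17 166.91] [0.6178 0.7862 0.0113 0.0057] 0.0051 [ 0.1821  0.3247  1.6508  0.0071  1.1417 -1.6304]
```

{"method": "arm_command", "body": {
  "steps": [
    [0, 0, 0, 0, 1]
  ]
}}

```text
clock: 4.32
tool_pos: [550.3, 174.2, 167.4]
tcp_rot: [0.618, 0.786, 0.012, 0.006]
contact_force: [0.3, 0.4, -0.6]
width: 85.5
```

{"method": "arm_command", "body": {
  "steps": [
    [0, 0, 1, 0, 1]
  ]
}}

```text
clock: 4.4
tool_pos: [552.3, 174.6, 159.5]
tcp_rot: [0.618, 0.786, 0.014, 0.008]
contact_force: [0.2, 0.3, 0.6]
width: 85.4
```

Run:
```python
from h import *
for i in range(6):
    o=observe();print(o['clock'],o['tool_pos'].round(2),o['tcp_rot'].round(4),abs(o['qd']).max().round(4),o['joints'].round(4))
    if i<5: read_camera('wrist')
```

```text
4.4 [552.26 174.64 159.5 ] [0.6178 0.7862 0.0135 0.0076] 0.3031 [ 0.1823  0.3312  1.6612  0.0072  1.1189 -1.6304]
4.45 [550.43 174.29 156.33] [0.6178 0.7862 0.0115 0.0058] 0.0519 [ 0.1822  0.334   1.6655  0.0072  1.1173 -1.6305]
4.5 [549.73 174.14 156.15] [0.6178 0.7863 0.0107 0.0051] 0.0206 [ 0.1822  0.3342  1.6657  0.0072  1.119  -1.6305]
4.55 [549.84 174.2  156.46] [0.6178 0.7863 0.0108 0.0052] 0.0125 [ 0.1823  0.3339  1.6652  0.0072  1.1195 -1.6304]
4.6 [550.11 174.23 156.8 ] [0.6178 0.7862 0.011  0.0054] 0.0105 [ 0.1822  0.3337  1.6646  0.0072  1.1196 -1.6304]
4.65 [550.39 174.29 157.08] [0.6178 0.7863 0.0113 0.0056] 0.0057 [ 0.1823  0.3335  1.6641  0.0072  1.1196 -1.6305]
```

{"method": "arm_command", "body": {
  "steps": [
    [0, 0, -2, 0, 1],
    [0, 0, -2, 0, 1],
    [0, 0, 0, 0, 1]
  ]
}}

```text
clock: 4.9
tool_pos: [548.6, 173.7, 196.6]
tcp_rot: [0.618, 0.786, 0.01, 0.004]
contact_force: [0.6, 0.4, 0.6]
width: 85.7
```

```bash
cat >> h.py <<'E'
def settle(n=4):
    for i in range(n): read_camera('wrist')
    o=observe(); q=o['tcp_rot']; x,y,z,ww=q
    from scipy.spatial.transform import Rotation as R
    M=R.from_quat(q).as_matrix()
    print(o['clock'],'pos',o['tool_pos'].round(2),'tilt mrad',(M[:2,2]*1000).round(1),'xang',np.degrees(np.arctan2(M[1,0],M[0,0])).round(1),'qd',abs(o['qd']).max().round(4),'F',o['contact_force'].round(1),'w',o['width'].round(1))
    return o,M
def delta(M,o,t):
    print('tool delta mm',(M.T@(np.array(t)-o['tool_pos'])).round(1))
E
python3 - <<'E'
from h import *
o,M=settle(0)
o,M=settle(); delta(M,o,(545.7,173.2,114))
E
```

```text
Traceback (most recent call last):
  File "h.py", line 25, in settle
    print(o['clock'],'pos',o['tool_pos'].round(2),'tilt mrad',(M[:2,2]*1000).round(1),'xang',np.degrees(np.arctan2(M[1,0],M[0,0])).round(1),'qd',abs(o['qd']).max().round(4),'F',o['contact_force'].round(1),'w',o['width'].round(1))
                                                                                                                                                                                                                 ^^^^^^^^^^^^^^^^
AttributeError: 'float' object has no attribute 'round'
```

```bash
sed -i "s/o\['width'\].round(1)/round(o['width'],1)/" h.py
python3 - <<'E'
from h import *
o,M=settle(0)
o,M=settle(); delta(M,o,(545.7,173.2,114))
E
```

```text
4.9 pos [548.63 173.65 196.57] tilt mrad [18.4 10. ] xang 103.7 qd 0.044 F [0.6 0.4 0.6] w 85.7
5.1 pos [546.11 173.19 192.47] tilt mrad [11.   8.6] xang 103.7 qd 0.0068 F [-0.3 -0.2  0.6] w 85.4
tool delta mm [-0.3 -1.4 78.5]
```

{"method": "arm_command", "body": {
  "steps": [
    [0, 0, -2, 0, 1],
    [0, 0, -2, 0, 1],
    [0, 0, 0, 0, 1]
  ]
}}

```text
clock: 5.35
tool_pos: [543.2, 172.4, 228.7]
tcp_rot: [0.618, 0.786, 0.003, -0.002]
contact_force: [-0.1, 0.3, 0.8]
width: 85.4
```

Run:
```python
from h import *
o,M=settle(); delta(M,o,(545.7,173.2,114))
```

```text
5.55 pos [541.08 171.99 225.09] tilt mrad [-5.3  5.7] xang 103.7 qd 0.0022 F [-0.5  1.1 -1.3] w 85.7
tool delta mm [ -0.7   5.2 111.1]
```

{"method": "arm_command", "body": {
  "steps": [
    [-0.07, 0.5, 4.0, 0, 1]
  ]
}}

```text
clock: 5.63
tool_pos: [550.1, 173.6, 190.8]
tcp_rot: [0.618, 0.786, 0.006, 0.001]
contact_force: [1.7, -0.3, 1.0]
width: 85.2
```

Run:
```python
from h import *
o,M=settle(); delta(M,o,(545.7,173.2,114))
```

```text
5.8333 pos [544.69 172.47 183.77] tilt mrad [-9.6  4.9] xang 103.7 qd 0.0488 F [-0.6  0.6  1. ] w 85.4
tool delta mm [-0.   1.7 69.8]
```

{"method": "arm_command", "body": {
  "steps": [
    [0, 0.17, 3.5, 0, 1]
  ]
}}

```text
clock: 5.92
tool_pos: [551.3, 174.1, 155.3]
tcp_rot: [0.618, 0.786, 0.005, -0.0]
contact_force: [1.6, 0.6, -0.6]
width: 85.7
```

Run:
```python
from h import *
o,M=settle(6); delta(M,o,(545.7,173.2,114))
im,d,p=cap('wrist','w4');print(top('wrist',d,p,(546,172),132,26))
```

```text
6.2167 pos [547.08 173.24 150.66] tilt mrad [-6.7  5.4] xang 103.7 qd 0.0063 F [0.4 0.3 0.2] w 85.9
tool delta mm [ 0.  -1.2 36.7]
(3631, array([544.7, 172.9, 132.2]), array([545.9, 173.1]), 16.0)
```

{"method": "arm_command", "body": {
  "steps": [
    [0, -0.12, 2.0, 0, 1]
  ]
}}

```text
clock: 6.35
tool_pos: [549.6, 173.8, 135.5]
tcp_rot: [0.618, 0.786, 0.004, -0.001]
contact_force: [0.3, 0.2, 0.3]
width: 85.0
```

Run:
```python
from h import *
o,M=settle(5); delta(M,o,(545.7,173.2,114))
```

```text
6.6 pos [546.34 173.17 131.82] tilt mrad [-5.   5.7] xang 103.7 qd 0.0053 F [-0.6  0.2 -0.7] w 85.5
tool delta mm [ 0.1 -0.5 17.8]
```

{"method": "arm_command", "body": {
  "steps": [
    [0, -0.1, 1.75, 0, 1]
  ]
}}

```text
clock: 6.68
tool_pos: [548.5, 173.7, 118.1]
tcp_rot: [0.618, 0.786, 0.004, -0.001]
contact_force: [-0.1, 0.9, 0.1]
width: 85.7
```

Run:
```python
from h import *
o,M=settle(5); delta(M,o,(545.7,173.2,114))
im,d,p=cap('wrist','w5');print(top('wrist',d,p,(546,172),132,26))
```

```text
6.9333 pos [545.74 173.12 115.16] tilt mrad [-4.   5.9] xang 103.7 qd 0.0062 F [ 0.  -0.5 -0.3] w 85.4
tool delta mm [ 0.1 -0.   1.2]
(5804, array([544.4, 172.8, 132.2]), array([545.8, 172.9]), 16.3)
```

View pics/w5.png

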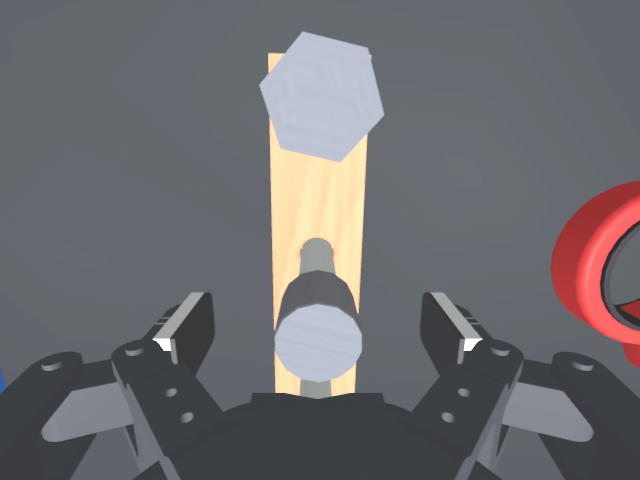

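The drum head at (318,342) is centred between the pads, which stand at (190,330) and (448,330). The gripper is aligned, so I'll close.

{"method": "arm_command", "body": {
  "steps": [
    [0, 0, 0, 0, -1],
    [0, 0, 0, 0, -1],
    [0, 0, 0, 0, -1],
    [0, 0, 0, 0, -1],
    [0, 0, 0, 0, -1],
    [0, 0, 0, 0, -1],
    [0, 0, 0, 0, -1],
    [0, 0, 0, 0, -1]
  ]
}}

```text
clock: 7.65
tool_pos: [547.4, 173.4, 117.9]
tcp_rot: [0.618, 0.786, 0.003, -0.002]
contact_force: [-0.1, -0.4, -0.0]
width: 30.9
```

Run:
```python
from h import *
o,M=settle(4)
im,d,p=cap('wrist','w6');print(top('wrist',d,p,(546,172),132,26))
```

```text
7.85 pos [547.37 173.42 117.92] tilt mrad [0.5 6.6] xang 103.7 qd 0.002 F [1.2 0.4 0.7] w 31.0
(6289, array([544.1, 172.3, 132.2]), array([540.7, 170.7]), 25.4)
```

{"method": "arm_command", "body": {
  "steps": [
    [0, 0, -2, 0, -1]
  ]
}}

```text
clock: 7.98
tool_pos: [545.7, 172.9, 134.2]
tcp_rot: [0.618, 0.786, 0.001, -0.004]
contact_force: [2.0, -0.3, -5.7]
width: 30.4
```

Run:
```python
from h import *
o,M=settle(5)
```

```text
8.2333 pos [546.36 173.08 136.84] tilt mrad [-1.9  6.1] xang 103.7 qd 0.0079 F [ 0.2  0.1 -3.8] w 30.9
```

{"method": "arm_command", "body": {
  "steps": [
    [0, 0, -4, 0, -1]
  ]
}}

```text
clock: 8.32
tool_pos: [539.9, 171.5, 168.6]
tcp_rot: [0.618, 0.786, -0.006, -0.009]
contact_force: [-1.9, -0.2, -5.6]
width: 30.5
```

Run:
```python
from h import *
o,M=settle(5)
```

```text
8.5667 pos [545.31 172.65 175.52] tilt mrad [-4.5  5.6] xang 103.7 qd 0.0182 F [-1.  -0.5 -4.8] w 30.5
```

{"method": "arm_command", "body": {
  "steps": [
    [0, 0, -4, 0, -1]
  ]
}}

```text
clock: 8.65
tool_pos: [538.8, 171.1, 206.3]
tcp_rot: [0.618, 0.786, -0.007, -0.011]
contact_force: [-0.2, -0.1, -5.1]
width: 30.2
```

Run:
```python
from h import *
o,M=settle(5)
```

```text
8.9 pos [544.29 172.17 213.67] tilt mrad [-8.1  5. ] xang 103.7 qd 0.021 F [-0.4 -0.3 -4.4] w 30.4
```

{"method": "arm_command", "body": {
  "steps": [
    [0, 0, -4, 0, -1]
  ]
}}

```text
clock: 8.98
tool_pos: [537.9, 170.7, 243.8]
tcp_rot: [0.618, 0.786, -0.009, -0.012]
contact_force: [-1.1, 0.2, -5.8]
width: 30.5
```

Run:
```python
from h import *
o,M=settle(5); delta(M,o,(514.5,-120.5,250))
cap('wrist','w7');cap('side','s7')
```

```text
9.2333 pos [543.45 171.72 251.62] tilt mrad [-11.9   4.2] xang 103.7 qd 0.0166 F [-0.6  0.1 -5.3] w 30.5
tool delta mm [-277.1  -97.2    0.7]
```

View pics/w7.png

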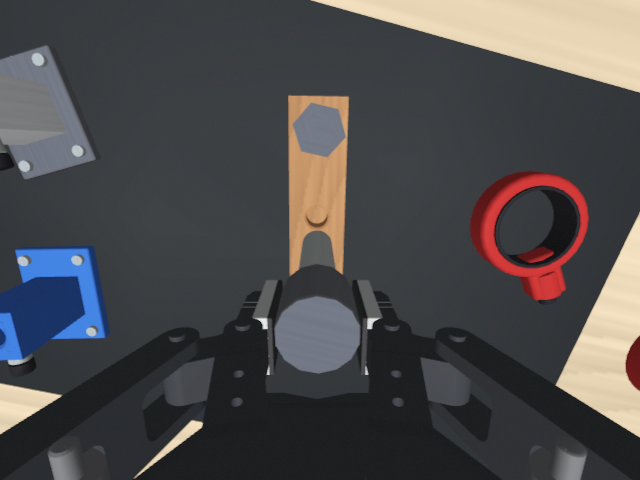

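View pics/s7.png

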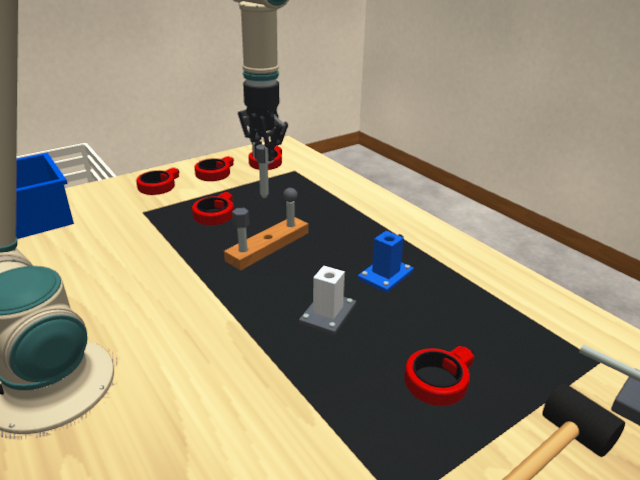

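{"method": "arm_command", "body": {
  "steps": [
    [-3.0, -1.05, 0, 0, -1],
    [-3.0, -1.05, 0, 0, -1],
    [-3.0, -1.05, 0, 0, -1],
    [-3.0, -1.05, 0, 0, -1],
    [-3.0, -1.05, 0, 0, -1],
    [-3.0, -1.05, 0, 0, -1],
    [-3.0, -1.05, 0, 0, -1],
    [-2.0, -0.7, 0, 0, -1]
  ]
}}

```text
clock: 10.0
tool_pos: [513.3, -73.6, 236.3]
tcp_rot: [0.613, 0.79, -0.007, -0.017]
contact_force: [0.5, -0.4, -4.1]
width: 30.5
```

Run:
```python
from h import *
o,M=settle(5); delta(M,o,(514.5,-120.5,250))
```

```text
10.25 pos [514.07 -70.37 236.85] tilt mrad [-33.9  12.5] xang 104.3 qd 0.023 F [-0.6  0.4 -5.4] w 30.6
tool delta mm [-48.4 -12.4 -13.8]
```

{"method": "arm_command", "body": {
  "steps": [
    [-2.4, -0.6, -3, 0, -1]
  ]
}}

```text
clock: 10.33
tool_pos: [510.8, -89.6, 260.8]
tcp_rot: [0.611, 0.791, -0.006, -0.026]
contact_force: [-0.3, -0.1, -5.4]
width: 30.5
```

Run:
```python
from h import *
o,M=settle(6); delta(M,o,(514.5,-120.5,250))
```

```text
10.6333 pos [514.7  -94.03 265.82] tilt mrad [-35.5  13.8] xang 104.4 qd 0.0095 F [-1.2  0.2 -4.1] w 30.3
tool delta mm [-25.9  -6.3  15.4]
```

{"method": "arm_command", "body": {
  "steps": [
    [-2.4, -0.6, -3, 0, -1]
  ]
}}

```text
clock: 10.72
tool_pos: [511.0, -112.7, 289.0]
tcp_rot: [0.61, 0.792, -0.006, -0.028]
contact_force: [-0.6, 0.7, -5.6]
width: 30.9
```

Run:
```python
from h import *
o,M=settle(6); delta(M,o,(514.5,-120.5,250))
```

```text
11.0167 pos [ 515.24 -117.97  294.31] tilt mrad [-37.7  15.4] xang 104.5 qd 0.0037 F [-0.2 -0.  -4.6] w 30.9
tool delta mm [-3.3  0.1 44.3]
```

{"method": "arm_command", "body": {
  "steps": [
    [0, 0, 3.5, 0, -1],
    [0, 0, 0, 0, -1]
  ]
}}

```text
clock: 11.18
tool_pos: [511.1, -114.8, 256.1]
tcp_rot: [0.612, 0.791, -0.006, -0.023]
contact_force: [-4.1, 1.3, -8.0]
width: 30.6
```

Run:
```python
from h import *
o,M=settle(0)
o,M=settle(6); delta(M,o,(514.5,-120.5,250))
```

```text
11.1833 pos [ 511.13 -114.76  256.06] tilt mrad [-43.4  18.4] xang 104.5 qd 0.1982 F [-4.1  1.3 -8. ] w 30.6
11.4833 pos [ 519.36 -118.48  266.29] tilt mrad [-20.9   9.6] xang 104.5 qd 0.0086 F [ 1.3  0.7 -4.1] w 30.3
tool delta mm [-1.  -4.9 16.4]
```

{"method": "arm_command", "body": {
  "steps": [
    [0, -0.3, -1.5, 0, -1]
  ]
}}

```text
clock: 11.57
tool_pos: [516.3, -118.9, 280.0]
tcp_rot: [0.612, 0.791, -0.003, -0.013]
contact_force: [-0.8, 0.6, -4.6]
width: 30.5
```

Run:
```python
from h import *
o,M=settle(6)
```

```text
11.8667 pos [ 516.76 -119.34  281.26] tilt mrad [-20.8   9.6] xang 104.5 qd 0.0083 F [-0.8  0.1 -4.2] w 30.8
```

{"method": "arm_command", "body": {
  "steps": [
    [0, 0, 3.8, 0, -1],
    [0, 0, 0, 0, -1]
  ]
}}

```text
clock: 12.03
tool_pos: [513.8, -118.1, 240.8]
tcp_rot: [0.612, 0.791, -0.003, -0.013]
contact_force: [-5.1, 2.3, -8.0]
width: 30.9
```

Run:
```python
from h import *
o,M=settle(7); delta(M,o,(514.5,-120.5,250))
im,d,p=cap('wrist','w8'); print(top('wrist',d,p,(514.5,-120.5),100,36))
for n in('scene','side'):
    im,d,p=cap(n,n+'8'); print(n,top(n,d,p,(514.5,-120.5),100,36))
```

```text
12.3833 pos [ 522.34 -121.28  251.31] tilt mrad [-1.5  2.5] xang 104.5 qd 0.0145 F [-0.3  0.6 -5. ] w 30.7
tool delta mm [ 2.7 -7.4  1.3]
(2181, array([ 510.5, -121.2,  100.3]), array([ 515.3, -120.7]), 32.4)
scene (197, array([ 515.8, -119.5,   99.5]), array([ 515.2, -120.4]), 33.0)
side (315, array([ 512.6, -121. ,   99.6]), array([ 513.7, -119.5]), 32.6)
```

View pics/w8.png

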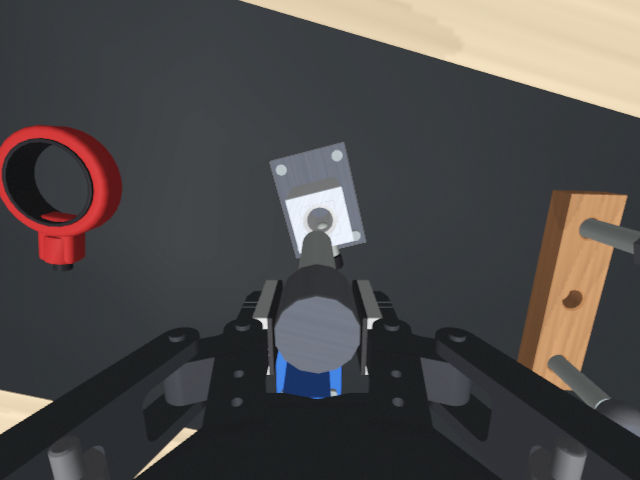

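Run:
```python
import cv2,numpy as np
a=cv2.imread('pics/side8.png')[130:340,230:430]; b=cv2.imread('pics/scene8.png')[110:320,190:390]
cv2.imwrite('pics/c8.png',cv2.resize(np.hstack([a,b]),(800,420),interpolation=2))
```

```text
(no output)
```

View pics/c8.png

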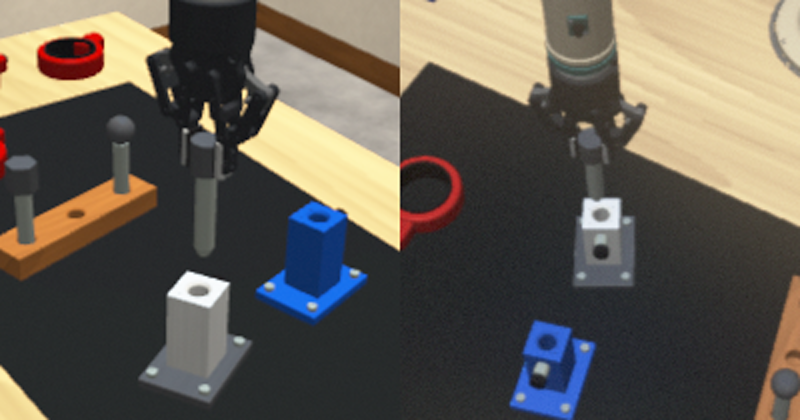

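```bash
cat >> h.py <<'E'
def rect(f,c,z,r,tol=4):
    a=np.load('pics/'+f+'.npz');p=dict(K=a['K'],view=a['V']);C=cloud(a['d'],p)
    m=(a['d']>0)&(abs(C[...,2]-z)<tol)&(np.hypot(C[...,0]-c[0],C[...,1]-c[1])<r)
    m=cv2.morphologyEx(m.astype(np.uint8),cv2.MORPH_OPEN,np.ones((2,2))).astype(bool)
    return cv2.minAreaRect(C[m][:,:2].astype(np.float32))
def cyl(f,c,z0,z1,r):
    a=np.load('pics/'+f+'.npz');p=dict(K=a['K'],view=a['V']);C=cloud(a['d'],p)
    m=(a['d']>0)&(C[...,2]>z0)&(C[...,2]<z1)&(np.hypot(C[...,0]-c[0],C[...,1]-c[1])<r)
    return C[m]
E
python3 - <<'E'
from h import *
from scipy.optimize import least_squares
for f in('wrist0','w8','scene8','side8','scene0','side0'):
    if f=='wrist0':continue
    print(f,rect(f,(514.5,-120.5),100,36))
a=np.load('pics/w8.npz');p=dict(K=a['K'],view=a['V'])
print(top('wrist',a['d'],p,(522,-121),265,30))
for f in('scene8','side8','w8'):
    for lo,hi in((150,170),(170,190),(190,210),(210,225)):
        P=cyl(f,(522,-121),lo,hi,25)
        if len(P)<20: print(f,lo,len(P));continue
        s=least_squares(lambda q:np.hypot(P[:,0]-q[0],P[:,1]-q[1])-10,P[:,:2].mean(0)-(0,0),loss='soft_l1')
        print(f,lo,len(P),s.x.round(1),np.abs(s.fun).mean().round(2))
E
```

```text
w8 ((510.2269592285156, -120.71084594726562), (111.01400756835938, 50.03571701049805), 28.605712890625)
scene8 ((489.9219055175781, -134.25143432617188), (108.44047546386719, 43.75972366333008), 30.66781234741211)
side8 ((291.0611572265625, -399.2607727050781), (1024.839599609375, 56.29051971435547), 51.01144790649414)
scene0 ((491.131103515625, -133.53944396972656), (108.1321029663086, 43.71950912475586), 30.775325775146484)
side0 ((290.4170227050781, -400.1057434082031), (1022.7155151367188, 56.22863006591797), 51.01144790649414)
(6384, array([ 519. , -122.4,  265.4]), array([ 515.3, -123.2]), 28.7)
scene8 150 32 [ 520.4 -122.3] 1.21
scene8 170 39 [ 520.  -122.1] 1.04
scene8 190 39 [ 520.1 -122.2] 1.13
scene8 210 27 [ 521.5 -122. ] 1.34
side8 150 86 [ 519.1 -120.3] 1.06
side8 170 92 [ 519.4 -120.6] 0.89
side8 190 101 [ 519.5 -120.2] 0.9
side8 210 79 [ 519.3 -120.1] 0.92
w8 150 219 [ 520.9 -121.8] 0.11
w8 170 287 [ 521.  -121.8] 0.12
w8 190 392 [ 521.  -121.8] 0.13
w8 210 133 [ 521.1 -121.8] 0.15
```

```bash
sed -i 's/np.ones((2,2))/np.ones((3,3),np.uint8)/' h.py
python3 - <<'E'
from h import *
from scipy.optimize import least_squares
for f in('w8','scene8','side8'):
    print(f,rect(f,(514.5,-120.5),100,36))
    a=np.load('pics/'+f+'.npz');p=dict(K=a['K'],view=a['V'])
# bore rim from wrist: points with z~100 nearest to centre by angle
a=np.load('pics/w8.npz');p=dict(K=a['K'],view=a['V']);C=cloud(a['d'],p)
m=(abs(C[...,2]-100)<4)&(np.hypot(C[...,0]-514.5,C[...,1]+120.5)<33)
Q=C[m][:,:2]; c=np.array([514.5,-120.5])
for it in range(3):
    th=np.arctan2(*(Q-c).T[::-1]);r=np.hypot(*(Q-c).T);E=[]
    for b in np.arange(-np.pi,np.pi,.2):
        k=(th>=b)&(th<b+.2)
        if k.sum()>3 and r[k].min()<14: E.append(Q[k][r[k].argmin()])
    E=np.array(E); s=least_squares(lambda q:np.hypot(*(E-q[:2]).T)-q[2],[*c,10.7],loss='soft_l1');c=s.x[:2];print(len(E),s.x)
x=cv2.resize(a['im'][190:260,270:370,::-1],(800,560),interpolation=2);cv2.imwrite('pics/w8c.png',x)
E
```

```text
w8 ((515.2203979492188, -120.59123992919922), (46.3989372253418, 45.99163055419922), 28.515090942382812)
scene8 ((512.7978515625, -121.9598388671875), (41.95293426513672, 45.87269973754883), 30.53207015991211)
side8 ((513.9171142578125, -120.10453033447266), (51.63899230957031, 47.35598373413086), 29.0975284576416)
27 [ 515.03770004 -120.65859393   10.85865666]
27 [ 515.04313861 -120.62659602   10.83933187]
27 [ 515.04313861 -120.62659602   10.83933187]
```

View pics/w8c.png

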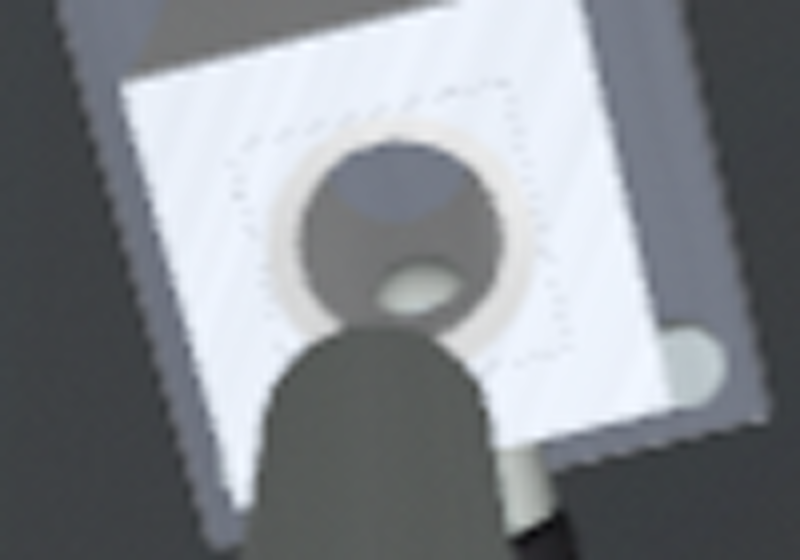

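Run:
```python
from h import *
a=np.load('pics/w8.npz');p=dict(K=a['K'],view=a['V']);C=cloud(a['d'],p)
for v,u in [(208,318),(212,320),(214,315),(214,324),(216,319),(220,312),(220,328)]: print(v,u,C[v,u].round(1))
o,M=settle(2); delta(M,o,(516.3,-120.1,250))
```

```text
208 318 [ 515.  -121.3   45.4]
212 320 [ 518.4 -118.4   45.1]
214 315 [ 521.2 -122.6   46.3]
214 324 [ 519.2 -114.2   45.8]
216 319 [ 522.5 -118.3   44.6]
220 312 [ 525.  -124.5   58.6]
220 328 [ 519.4 -110.9   67.8]
12.6333 pos [ 521.16 -120.84  249.82] tilt mrad [-4.4  3.6] xang 104.5 qd 0.0075 F [-0.3 -0.5 -4.9] w 30.5
tool delta mm [ 1.9 -4.5 -0.2]
```

{"method": "arm_command", "body": {
  "steps": [
    [0.19, -0.45, 1.0, 0, -1]
  ]
}}

```text
clock: 12.72
tool_pos: [518.5, -120.8, 241.7]
tcp_rot: [0.612, 0.791, 0.001, -0.0]
contact_force: [1.0, -0.5, -4.6]
width: 30.6
```

```bash
cat >> h.py <<'E'
from scipy.optimize import least_squares
def rel(f,zt):
    o,M=settle(6); im,d,p=cap('wrist',f); o2=observe(); print('after',o2['tool_pos'].round(2))
    P0=o['tool_pos']; C=cloud(d,p)
    for lo,hi in((zt+10,zt+35),(zt+35,zt+70)):
        P=cyl(f,P0[:2],lo,hi,20)
        if len(P)<20: print('few',len(P));continue
        s=least_squares(lambda q:np.hypot(P[:,0]-q[0],P[:,1]-q[1])-10,P[:,:2].mean(0),loss='soft_l1'); print('shank',lo,len(P),s.x.round(2),np.abs(s.fun).mean().round(2)); ax=s.x
    print('top rect',rect(f,(515,-120.6),100,36))
    return o,M
E
python3 - <<'E'
from h import *
o,M=rel('w9',130)
E
```

```text
13.0167 pos [ 516.74 -120.23  240.27] tilt mrad [-3.5  3.3] xang 104.5 qd 0.0044 F [-0.3 -0.2 -4.2] w 30.0
after [ 516.75 -120.25  240.28]
shank 140 293 [ 515.14 -120.68] 0.11
shank 165 624 [ 515.29 -120.7 ] 0.13
top rect ((515.1407470703125, -120.68273162841797), (46.28565216064453, 46.03988265991211), 28.523691177368164)
```

{"method": "arm_command", "body": {
  "steps": [
    [0, 0, 2.3, 0, -1]
  ]
}}

```text
clock: 13.15
tool_pos: [520.2, -121.4, 221.6]
tcp_rot: [0.612, 0.791, 0.002, 0.003]
contact_force: [1.6, -0.7, -4.0]
width: 30.2
```

Run:
```python
from h import *
o,M=rel('w10',107);delta(M,o,(516.7,-120.25,200))
```

```text
13.45 pos [ 517.24 -120.37  218.16] tilt mrad [-2.2  2.8] xang 104.5 qd 0.0055 F [-0.1 -0.2 -4.5] w 30.3
after [ 517.31 -120.39  218.25]
shank 117 285 [ 515.81 -120.87] 0.1
shank 142 620 [ 515.9  -120.88] 0.12
top rect ((515.1539306640625, -120.6572494506836), (46.335472106933594, 46.102909088134766), 28.56420135498047)
tool delta mm [ 0.2 -0.5 18.2]
```

{"method": "arm_command", "body": {
  "steps": [
    [0.02, -0.07, 0.8, 0, -1]
  ]
}}

```text
clock: 13.58
tool_pos: [518.2, -120.9, 212.2]
tcp_rot: [0.612, 0.791, 0.001, 0.001]
contact_force: [0.9, -1.2, -4.3]
width: 30.4
```

Run:
```python
from h import *
o,M=settle(4);delta(M,o,(516.65,-120.2,200))
```

```text
13.7833 pos [ 516.34 -120.28  210.1 ] tilt mrad [-2.3  2.9] xang 104.5 qd 0.0094 F [-0.6  0.4 -5.2] w 30.8
tool delta mm [-0.   0.3 10.1]
```

{"method": "arm_command", "body": {
  "steps": [
    [0, 0, 0.5, 0, -1]
  ]
}}

```text
clock: 13.87
tool_pos: [517.1, -120.5, 205.9]
tcp_rot: [0.612, 0.791, 0.001, -0.001]
contact_force: [-0.1, -0.2, -4.2]
width: 30.5
```

Run:
```python
from h import *
o,M=settle(4);delta(M,o,(516.65,-120.2,200))
```

```text
14.0667 pos [ 516.16 -120.21  204.82] tilt mrad [-3.   3.1] xang 104.5 qd 0.0066 F [ 0.4 -0.4 -3.8] w 30.3
tool delta mm [-0.1  0.5  4.8]
```

Tip is about 5 mm into the mouth with no contact force. Checking alignment once more.

{"method": "arm_command", "body": {
  "steps": [
    [0, 0.05, 0.5, 0, -1]
  ]
}}

```text
clock: 14.15
tool_pos: [517.3, -120.4, 200.6]
tcp_rot: [0.612, 0.791, 0.001, -0.001]
contact_force: [0.6, -1.3, -4.8]
width: 30.4
```

Run:
```python
from h import *
o,M=rel('w11',97);delta(M,o,(516.65,-120.2,195))
```

```text
14.45 pos [ 516.67 -120.07  199.84] tilt mrad [-2.9  3. ] xang 104.5 qd 0.0044 F [-0.9  0.4 -4.6] w 30.5
after [ 516.7  -120.08  199.91]
shank 107 327 [ 515.19 -120.55] 0.11
shank 132 628 [ 515.3  -120.58] 0.13
top rect ((515.0919799804688, -120.69921112060547), (46.3814697265625, 46.0725212097168), 28.50701904296875)
tool delta mm [-0.1 -0.   4.8]
```

View pics/w11.png

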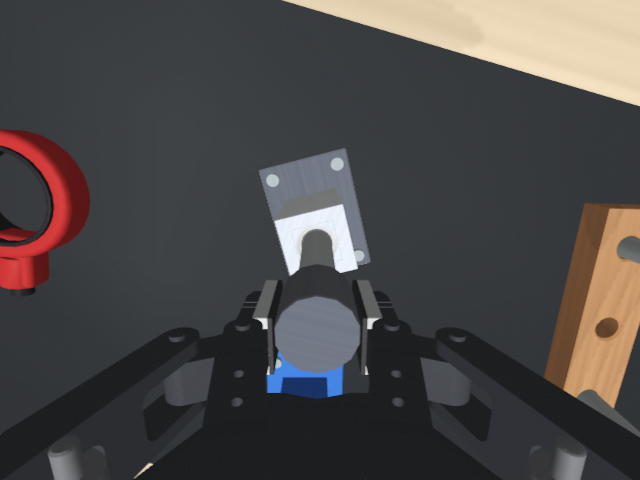

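{"method": "arm_command", "body": {
  "steps": [
    [0, 0, 0.5, 0, -1]
  ]
}}

```text
clock: 14.58
tool_pos: [517.4, -120.4, 195.8]
tcp_rot: [0.612, 0.791, 0.001, -0.001]
contact_force: [0.0, 0.1, -3.6]
width: 30.6
```

Run:
```python
from h import *
o,M=settle(4);delta(M,o,(516.6,-120.2,190))
```

```text
14.7833 pos [ 516.53 -120.03  194.63] tilt mrad [-3.3  3.2] xang 104.5 qd 0.0067 F [-0.7 -0.  -4.1] w 30.6
tool delta mm [-0.2  0.   4.6]
```

{"method": "arm_command", "body": {
  "steps": [
    [0, 0, 0.5, 0, -1]
  ]
}}

```text
clock: 14.87
tool_pos: [517.3, -120.3, 190.4]
tcp_rot: [0.612, 0.791, 0.001, -0.001]
contact_force: [-0.1, -0.4, -4.2]
width: 30.7
```

Run:
```python
from h import *
o,M=settle(4);delta(M,o,(516.6,-120.2,185))
```

```text
15.0667 pos [ 516.36 -119.99  189.37] tilt mrad [-3.8  3.4] xang 104.5 qd 0.0058 F [ 1.  -0.1 -4.5] w 30.7
tool delta mm [-0.3  0.2  4.4]
```

{"method": "arm_command", "body": {
  "steps": [
    [0, 0, 0.4, 0, -1]
  ]
}}

```text
clock: 15.15
tool_pos: [516.8, -120.3, 186.1]
tcp_rot: [0.612, 0.791, 0.0, -0.002]
contact_force: [-2.7, -0.7, -1.2]
width: 30.8
```

Run:
```python
from h import *
o,M=settle(4);delta(M,o,(516.6,-120.2,180))
```

```text
15.35 pos [ 516.29 -120.29  185.16] tilt mrad [-4.1  2.7] xang 104.5 qd 0.0027 F [ 0.5 -1.4 -5.9] w 30.0
tool delta mm [-0.   0.3  5.2]
```

{"method": "arm_command", "body": {
  "steps": [
    [0, 0.03, 0.4, 0, -1]
  ]
}}

```text
clock: 15.43
tool_pos: [516.9, -120.4, 182.5]
tcp_rot: [0.612, 0.791, -0.0, -0.002]
contact_force: [-3.3, -0.4, 10.2]
width: 30.3
```

Run:
```python
from h import *
o,M=settle(4);delta(M,o,(516.6,-120.2,180))
```

```text
15.6333 pos [ 516.61 -120.37  181.38] tilt mrad [-3.8  2.2] xang 104.5 qd 0.0027 F [-0.7 -1.2 -1.1] w 30.5
tool delta mm [0.2 0.  1.4]
```

{"method": "arm_command", "body": {
  "steps": [
    [0, 0, 0.4, 0, -1]
  ]
}}

```text
clock: 15.72
tool_pos: [516.9, -120.4, 178.7]
tcp_rot: [0.612, 0.791, -0.0, -0.002]
contact_force: [-2.7, -1.2, 3.3]
width: 30.6
```

Run:
```python
from h import *
o,M=settle(4);delta(M,o,(516.6,-120.2,175))
```

```text
15.9167 pos [ 516.49 -120.25  177.14] tilt mrad [-4.1  2.5] xang 104.5 qd 0.0031 F [-0.1  0.4 -1.8] w 30.4
tool delta mm [0.  0.1 2.1]
```

{"method": "arm_command", "body": {
  "steps": [
    [0, 0, 0.4, 0, -1]
  ]
}}

```text
clock: 16.0
tool_pos: [516.8, -120.4, 174.0]
tcp_rot: [0.612, 0.791, -0.0, -0.002]
contact_force: [-2.6, -1.3, 4.8]
width: 30.9
```

Run:
```python
from h import *
o,M=settle(4);delta(M,o,(516.6,-120.2,170))
```

```text
16.2 pos [ 516.28 -120.27  172.47] tilt mrad [-4.9  2.6] xang 104.5 qd 0.0023 F [ 0.3 -0.5 -3.7] w 30.8
tool delta mm [-0.   0.3  2.5]
```

{"method": "arm_command", "body": {
  "steps": [
    [0, 0.03, 0.5, 0, -1]
  ]
}}

```text
clock: 16.28
tool_pos: [516.9, -120.4, 168.3]
tcp_rot: [0.612, 0.791, -0.0, -0.002]
contact_force: [-2.3, -1.2, 4.6]
width: 30.6
```

Run:
```python
from h import *
o,M=settle(4);delta(M,o,(516.5,-120.2,170))
```

```text
16.4833 pos [ 516.34 -120.23  166.6 ] tilt mrad [-5.7  2.7] xang 104.5 qd 0.0015 F [-0.3 -1.9 -6.1] w 30.7
tool delta mm [ 0.   0.1 -3.4]
```

{"method": "arm_command", "body": {
  "steps": [
    [0, 0, 0.5, 0, -1]
  ]
}}

```text
clock: 16.57
tool_pos: [516.7, -120.5, 162.5]
tcp_rot: [0.612, 0.791, -0.001, -0.002]
contact_force: [-3.1, -1.6, 3.8]
width: 30.9
```

Run:
```python
from h import *
o,M=settle(4);delta(M,o,(516.5,-120.2,170))
im,d,p=cap('wrist','w12'); print(top('wrist',d,p,o['tool_pos'][:2]-[1.4,.5],o['tool_pos'][2]+14,13))
P=cyl('w12',o['tool_pos'][:2]-[1.4,.5],o['tool_pos'][2]+8,o['tool_pos'][2]+22,11);print(np.percentile(P[:,2],[5,50,95]))
P=cyl('w7',(542,171.5),251.6+8,251.6+22,11);print(np.percentile(P[:,2],[5,50,95]))
```

```text
16.7667 pos [ 516.19 -120.28  160.91] tilt mrad [-6.3  2.7] xang 104.6 qd 0.0013 F [-0.1 -3.  -7. ] w 30.6
tool delta mm [ 0.   0.3 -9.1]
(3706, array([ 514.5, -120.9,  175.4]), array([ 514.8, -120.8]), 13.0)
[174.46692585 175.35748759 176.27299099]
[265.16657894 266.09913878 267.04942269]
```

{"method": "arm_command", "body": {
  "steps": [
    [0, 0.03, 0.3, 0, -1]
  ]
}}

```text
clock: 16.9
tool_pos: [516.7, -120.4, 158.7]
tcp_rot: [0.612, 0.791, -0.001, -0.003]
contact_force: [-2.3, -1.8, 3.6]
width: 30.8
```

Run:
```python
from h import *
o,M=settle(3)
```

```text
17.05 pos [ 516.34 -120.26  157.52] tilt mrad [-6.7  2.6] xang 104.6 qd 0.0084 F [-2.2 -2.2 -3.7] w 30.2
```

{"method": "arm_command", "body": {
  "steps": [
    [0, 0, 0.15, 0, -1]
  ]
}}

```text
clock: 17.13
tool_pos: [516.5, -120.3, 156.6]
tcp_rot: [0.612, 0.791, -0.001, -0.003]
contact_force: [-1.1, -1.4, 2.6]
width: 30.4
```

Run:
```python
from h import *
o,M=settle(3)
```

```text
17.2833 pos [ 516.39 -120.34  155.86] tilt mrad [-6.5  2.4] xang 104.6 qd 0.0017 F [-0.5 -2.1 -2.7] w 30.6
```

{"method": "arm_command", "body": {
  "steps": [
    [0, 0, 0.15, 0, -1]
  ]
}}

```text
clock: 17.37
tool_pos: [516.5, -120.4, 154.9]
tcp_rot: [0.612, 0.791, -0.001, -0.003]
contact_force: [-2.4, -2.2, 4.2]
width: 30.6
```

Run:
```python
from h import *
o,M=settle(3)
```

```text
17.5167 pos [ 516.37 -120.32  154.32] tilt mrad [-6.5  2.4] xang 104.6 qd 0.0027 F [-1.  -1.1 -1.6] w 30.8
```

{"method": "arm_command", "body": {
  "steps": [
    [0, 0, 0.12, 0, -1]
  ]
}}

```text
clock: 17.6
tool_pos: [516.6, -120.3, 154.0]
tcp_rot: [0.612, 0.791, -0.001, -0.003]
contact_force: [-2.7, -0.9, 6.5]
width: 30.7
```

Run:
```python
from h import *
o,M=settle(3)
```

```text
17.75 pos [ 516.54 -120.32  153.69] tilt mrad [-5.8  2.3] xang 104.6 qd 0.0025 F [-1.5 -1.3  3.7] w 30.8
```

{"method": "arm_command", "body": {
  "steps": [
    [0, 0, 0.12, 0, -1]
  ]
}}

```text
clock: 17.83
tool_pos: [516.7, -120.3, 153.4]
tcp_rot: [0.612, 0.791, -0.001, -0.003]
contact_force: [-2.9, -0.2, 10.3]
width: 30.2
```

Run:
```python
from h import *
o,M=settle(3)
```

```text
17.9833 pos [ 516.6  -120.34  153.42] tilt mrad [-5.2  2.1] xang 104.5 qd 0.0016 F [-3.2 -0.6  7. ] w 30.8
```

{"method": "arm_command", "body": {
  "steps": [
    [0, 0, 0.15, 0, -1]
  ]
}}

```text
clock: 18.07
tool_pos: [516.6, -120.3, 153.0]
tcp_rot: [0.612, 0.791, -0.001, -0.002]
contact_force: [-4.4, -0.6, 8.9]
width: 30.8
```

Run:
```python
from h import *
o,M=settle(3)
```

```text
18.2167 pos [ 516.56 -120.28  152.85] tilt mrad [-4.7  2. ] xang 104.6 qd 0.0018 F [-3.  -1.7  5.6] w 30.6
```

{"method": "arm_command", "body": {
  "steps": [
    [0, 0, 0.15, 0, -1]
  ]
}}

```text
clock: 18.3
tool_pos: [516.6, -120.2, 152.5]
tcp_rot: [0.612, 0.791, -0.001, -0.002]
contact_force: [-3.2, -1.0, 8.5]
width: 30.9
```

Run:
```python
from h import *
o,M=settle(3)
```

```text
18.45 pos [ 516.52 -120.29  152.21] tilt mrad [-4.3  1.8] xang 104.6 qd 0.0026 F [-3.8 -1.   6.3] w 30.8
```

{"method": "arm_command", "body": {
  "steps": [
    [0, 0, 0.15, 0, -1]
  ]
}}

```text
clock: 18.53
tool_pos: [516.6, -120.3, 151.9]
tcp_rot: [0.612, 0.791, -0.0, -0.002]
contact_force: [-3.7, -1.0, 7.6]
width: 30.3
```

Run:
```python
from h import *
o,M=settle(3)
```

```text
18.6833 pos [ 516.44 -120.25  151.57] tilt mrad [-3.9  1.6] xang 104.6 qd 0.0024 F [-3.1 -1.3  7. ] w 30.2
```

{"method": "arm_command", "body": {
  "steps": [
    [0, 0, 0.15, 0, -1]
  ]
}}

```text
clock: 18.77
tool_pos: [516.5, -120.2, 151.4]
tcp_rot: [0.612, 0.791, -0.0, -0.002]
contact_force: [-3.5, -1.0, 11.6]
width: 31.0
```

Run:
```python
from h import *
o,M=settle(3)
cap('wrist','w13')
P=cyl('w13',o['tool_pos'][:2]-[1.4,.5],o['tool_pos'][2]+8,o['tool_pos'][2]+22,11);print(np.percentile(P[:,2],[5,50,95]))
```

```text
18.9167 pos [ 516.45 -120.24  151.35] tilt mrad [-3.3  1.3] xang 104.6 qd 0.0031 F [-3.7 -0.5  8.9] w 30.3
[164.94571666 165.86586142 166.77625639]
```

{"method": "arm_command", "body": {
  "steps": [
    [0, 0, 0.16, 0, -1]
  ]
}}

```text
clock: 19.05
tool_pos: [516.5, -120.2, 151.3]
tcp_rot: [0.612, 0.791, -0.0, -0.001]
contact_force: [-3.5, -0.4, 12.6]
width: 30.5
```

Run:
```python
from h import *
o,M=settle(3)
```

```text
19.2 pos [ 516.43 -120.17  151.28] tilt mrad [-2.5  1.1] xang 104.6 qd 0.0017 F [-4.2  0.2 10.6] w 30.6
```

{"method": "arm_command", "body": {
  "steps": [
    [0, 0, 0.15, 0, -1]
  ]
}}

```text
clock: 19.28
tool_pos: [516.4, -120.2, 151.3]
tcp_rot: [0.612, 0.791, -0.0, -0.001]
contact_force: [-4.7, -1.2, 10.3]
width: 30.4
```

Run:
```python
from h import *
o,M=settle(3)
cap('wrist','w14')
P=cyl('w14',o['tool_pos'][:2]-[1.4,.5],o['tool_pos'][2]+8,o['tool_pos'][2]+22,11);print(np.percentile(P[:,2],[5,50,95]))
```

```text
19.4333 pos [ 516.43 -120.18  151.28] tilt mrad [-1.7  0.7] xang 104.6 qd 0.0013 F [-4.7 -0.3 10.5] w 30.2
[164.92604586 165.81352052 166.73838278]
```

{"method": "arm_command", "body": {
  "steps": [
    [0, -0.05, 0.22, 0, -1]
  ]
}}

```text
clock: 19.57
tool_pos: [516.2, -120.2, 150.8]
tcp_rot: [0.612, 0.791, 0.0, -0.0]
contact_force: [-2.5, 0.2, 14.1]
width: 30.7
```

Run:
```python
from h import *
o,M=settle(3)
cap('wrist','w15')
P=cyl('w15',o['tool_pos'][:2]-[1.4,.5],o['tool_pos'][2]+8,o['tool_pos'][2]+22,11);print(np.percentile(P[:,2],[5,50,95]))
```

```text
19.7167 pos [ 516.22 -120.21  150.67] tilt mrad [-0.3  0.7] xang 104.6 qd 0.0022 F [-3.4 -1.7 10.5] w 30.6
[164.3525818  165.20691253 166.14662508]
```

{"method": "arm_command", "body": {
  "steps": [
    [0, 0, 0, 0, -1],
    [0, 0, 0, 0, 0.2],
    [0, 0, 0, 0, 0.6],
    [0, 0, 0, 0, 1],
    [0, 0, 0, 0, 1],
    [0, 0, 0, 0, 1],
    [0, 0, 0, 0, 1]
  ]
}}

```text
clock: 20.35
tool_pos: [518.2, -118.2, 150.2]
tcp_rot: [0.612, 0.791, 0.003, 0.0]
contact_force: [-0.2, 1.2, 0.8]
width: 85.2
```

Run:
```python
from h import *
o,M=settle(4)
cap('wrist','w16')
P=cyl('w16',(515.1,-120.7),155,180,11);print(np.percentile(P[:,2],[5,50,95]))
```

```text
20.55 pos [ 518.01 -118.35  150.32] tilt mrad [3.8 4.4] xang 104.5 qd 0.0013 F [-0.5 -0.1 -0.5] w 85.2
[164.95588572 165.88550495 166.78881809]
```

Run:
```python
from h import *
for f in('w13','w14','w15','w16'):
    P=cyl(f,(515.1,-120.7),158,175,10)
    # plane fit
    A=np.c_[P[:,0]-515.1,P[:,1]+120.7,np.ones(len(P))];s=np.linalg.lstsq(A,P[:,2],rcond=None)[0]
    C=cyl(f,(515.1,-120.7),96,104,36);q=np.hypot(C[:,0]-515.1,C[:,1]+120.7);C=C[q>13]
    B=cyl(f,(515.1,-120.7),108,135,20)
    r=least_squares(lambda k:np.hypot(B[:,0]-k[0]-k[2]*(B[:,2]-120),B[:,1]-k[1]-k[3]*(B[:,2]-120))-10,[515,-120.7,0,0],loss='soft_l1').x if len(B)>20 else None
    print(f,s.round(3),'mouth z',np.median(C[:,2]).round(2) if len(C) else None,len(C),'axis',None if r is None else r.round(3),len(B))
```

```text
w13 [-1.20000e-02  2.00000e-03  1.65873e+02] mouth z 100.4 3173 axis [ 5.13028e+02 -1.21427e+02 -2.43000e-01 -8.10000e-02] 224
w14 [-1.00000e-02 -3.00000e-03  1.65811e+02] mouth z 100.39 3173 axis [ 5.12926e+02 -1.21185e+02 -2.46000e-01 -5.60000e-02] 238
w15 [-1.30000e-02 -0.00000e+00  1.65219e+02] mouth z 100.44 3177 axis [ 5.12715e+02 -1.21469e+02 -2.63000e-01 -7.50000e-02] 256
w16 [ 0.00000e+00 -4.00000e-03  1.65873e+02] mouth z 100.42 3527 axis [ 5.12331e+02 -1.21576e+02 -2.51000e-01 -9.60000e-02] 222
```

View pics/w16.png

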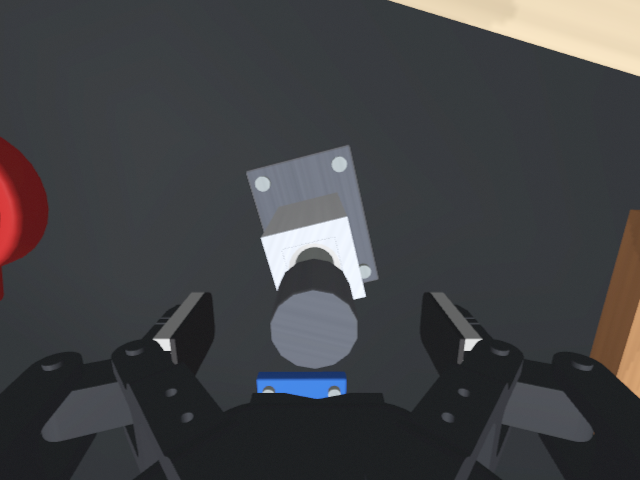

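{"method": "arm_command", "body": {
  "steps": [
    [0, 0, -3.5, 0, 1]
  ]
}}

```text
clock: 20.68
tool_pos: [513.6, -117.0, 179.9]
tcp_rot: [0.612, 0.791, 0.001, -0.006]
contact_force: [0.1, 0.7, 0.1]
width: 85.4
```

Run:
```python
from h import *
o,M=settle(4)
```

```text
20.8833 pos [ 518.49 -118.73  186.25] tilt mrad [6.2 3.6] xang 104.5 qd 0.038 F [-1.2  0.4  0.3] w 85.4
```

{"method": "arm_command", "body": {
  "steps": [
    [0, 0, -3.0, 0, 1]
  ]
}}

```text
clock: 20.97
tool_pos: [514.3, -117.4, 210.9]
tcp_rot: [0.612, 0.791, 0.001, -0.005]
contact_force: [-0.7, -0.6, 0.1]
width: 85.4
```

```bash
cat >> h.py <<'E'
def headtop(f):
    cap('wrist',f)
    P=cyl(f,(515.1,-120.7),158,175,16.5)
    A=np.c_[P[:,0]-515.1,P[:,1]+120.7,np.ones(len(P))];s=np.linalg.lstsq(A,P[:,2],rcond=None)[0]
    C=cyl(f,(515.1,-120.7),96,104,36);q=np.hypot(C[:,0]-515.1,C[:,1]+120.7);C=C[q>13]
    T=P[abs(P[:,2]-s[2])<2];c,r=cv2.minEnclosingCircle(T[:,:2].astype(np.float32))
    print('top',s.round(3),'mouth',np.median(C[:,2]).round(2),'above',(s[2]-np.median(C[:,2])).round(2),'ctr',np.round(c,1),round(r,1))
E
python3 - <<'E'
from h import *
o,M=settle(4); headtop('w17'); delta(M,o,(515.1,-120.7,195))
cap('side','s17')
E
```

```text
21.1667 pos [ 518.3  -118.85  216.08] tilt mrad [6.6 3.4] xang 104.5 qd 0.0315 F [-0.9 -0.4 -0.5] w 85.2
top [4.1000e-02 1.1000e-02 1.6569e+02] mouth 100.49 above 65.21 ctr [ 514.  -120.7] 15.9
tool delta mm [-1.  -3.7 21.1]
```

Run:
```python
import cv2,numpy as np
a=cv2.imread('pics/s17.png')[130:340,230:430]
cv2.imwrite('pics/c17.png',cv2.resize(a,(570,600),interpolation=2))
```

```text
(no output)
```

View pics/c17.png

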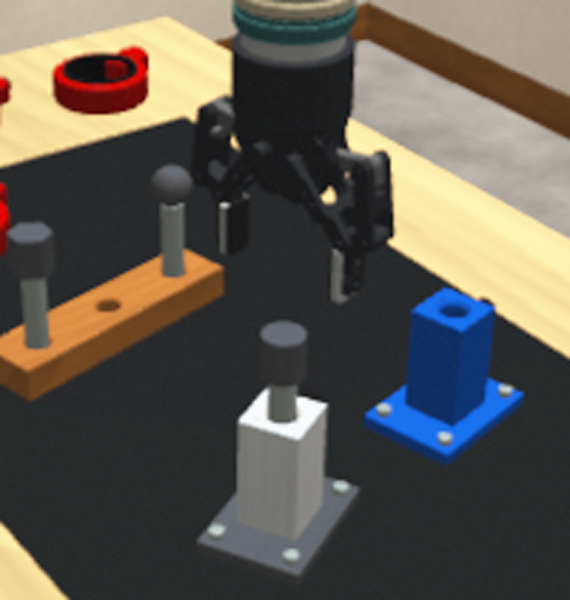

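```bash
sed -i 's/158,175,16.5/158,175,13/' h.py
python3 - <<'E'
from h import *
o,M=settle(3); headtop('w18'); headtop('w19')
print(cyl('w8',(516,-120.7),40,50,9)[:,2].round(1))
E
```

```text
21.4167 pos [ 517.68 -118.61  215.11] tilt mrad [4.1 4.3] xang 104.5 qd 0.0054 F [-0.3  0.7  0.2] w 85.4
top [0.00000e+00 1.00000e-03 1.65904e+02] mouth 100.46 above 65.45 ctr [ 515.1 -120.7] 13.0
top [3.00000e-03 0.00000e+00 1.65921e+02] mouth 100.43 above 65.5 ctr [ 515.1 -120.7] 13.0
[45.2 43.1 45.  45.4 45.  45.5 45.7 46.5 43.7 44.1 45.7 44.8 44.8 44.9
 45.  44.3 44.9 44.4 43.8 45.1 45.1 44.6 44.9 44.8 44.5 44.3 45.1 44.
 44.4 45.2 43.8 45.9 45.1 44.4 45.1 45.7 45.4 46.1 44.  46.7 45.1 45.5
 45.7 43.9 46.2 45.7 44.8 45.4 45.1 44.6 44.6 44.8 44.7 45.1 43.7 44.5
 45.7 44.  44.7 44.2 44.9 45.1 44.  45.4 44.8 44.4 45.1 43.5 45.2 45.2
 44.  45.9 45.  45.5 44.9 44.1 44.9 44.6 45.3 44.1 44.5 44.1 44.3 42.9
 43.2 44.2 44.8 45.  45.8 44.8 44.3 45.1 46.  46.3 43.9 44.4 44.6 45.5
 43.8 44.8 44.5 45.6 45.8 44.9 44.8 45.1 44.8 43.2 44.1 43.9 46.1 45.1
 44.8 44.8 44.6 44.8 44.  44.9 43.5 45.4 45.6 44.6 45.3 44.5 44.  44.8
 44.9 44.4 44.1 45.3 44.1 44.3]
```

{"method": "arm_command", "body": {
  "steps": [
    [-0.1, -0.3, 0, 0, -1],
    [0, 0, 0, 0, -1],
    [0, 0, 0, 0, -1],
    [0, 0, 0, 0, -1],
    [0, 0, 0, 0, -1],
    [0, 0, 0, 0, -1],
    [0, 0, 0, 0, -1],
    [0, 0, 0, 0, -1]
  ]
}}

```text
clock: 22.18
tool_pos: [514.7, -120.6, 214.6]
tcp_rot: [0.612, 0.791, 0.003, -0.0]
contact_force: [0.6, 0.0, 0.5]
width: 0.5
```

Run:
```python
from h import *
o,M=settle(4); delta(M,o,(515.1,-120.7,186))
```

```text
22.3833 pos [ 514.62 -120.58  214.54] tilt mrad [3.2 4.6] xang 104.5 qd 0.0017 F [-0.   0.9  0.5] w 0.2
tool delta mm [-0.3  0.3 28.5]
```

{"method": "arm_command", "body": {
  "steps": [
    [0, 0.03, 2.2, 0, -1]
  ]
}}

```text
clock: 22.47
tool_pos: [517.8, -121.5, 196.0]
tcp_rot: [0.612, 0.791, 0.004, 0.004]
contact_force: [1.1, -0.4, -0.2]
width: -0.0
```

Run:
```python
from h import *
o,M=settle(6)
```

```text
22.7667 pos [ 515.41 -120.55  193.25] tilt mrad [4.2 4.3] xang 104.5 qd 0.0064 F [-0.1  1.   0.6] w 0.2
```

{"method": "arm_command", "body": {
  "steps": [
    [0, 0, 0.3, 0, -1]
  ]
}}

```text
clock: 22.85
tool_pos: [516.2, -120.8, 191.4]
tcp_rot: [0.612, 0.791, 0.003, 0.001]
contact_force: [0.7, -0.5, 0.2]
width: -0.2
```

Run:
```python
from h import *
o,M=settle(5); delta(M,o,(515.1,-120.7,184.9))
```

```text
23.1 pos [ 515.5  -120.6   190.48] tilt mrad [4.6 4.1] xang 104.5 qd 0.002 F [ 0.4  0.3 -0.6] w 0.2
tool delta mm [-0.  -0.4  5.6]
```

{"method": "arm_command", "body": {
  "steps": [
    [0, -0.03, 0.25, 0, -1]
  ]
}}

```text
clock: 23.18
tool_pos: [515.6, -120.8, 188.5]
tcp_rot: [0.612, 0.791, 0.003, 0.001]
contact_force: [0.2, -0.6, -0.3]
width: -0.0
```

Run:
```python
from h import *
o,M=settle(4)
```

```text
23.3833 pos [ 515.13 -120.63  187.86] tilt mrad [4.3 4.2] xang 104.5 qd 0.0026 F [ 0.5 -0.2  0.3] w -0.1
```

{"method": "arm_command", "body": {
  "steps": [
    [0, 0, 0.15, 0, -1]
  ]
}}

```text
clock: 23.47
tool_pos: [515.3, -120.7, 186.5]
tcp_rot: [0.612, 0.791, 0.003, 0.001]
contact_force: [0.5, 0.2, 1.5]
width: 0.2
```

Run:
```python
from h import *
o,M=settle(4)
```

```text
23.6667 pos [ 515.06 -120.6   186.25] tilt mrad [4.1 4.3] xang 104.5 qd 0.0026 F [-0.3 -0.3  0.3] w -0.0
```

{"method": "arm_command", "body": {
  "steps": [
    [0, 0, 0.12, 0, -1]
  ]
}}

```text
clock: 23.75
tool_pos: [515.3, -120.7, 185.3]
tcp_rot: [0.612, 0.791, 0.003, 0.001]
contact_force: [-0.4, -0.3, -0.0]
width: -0.1
```

Run:
```python
from h import *
o,M=settle(4)
```

```text
23.95 pos [ 515.08 -120.58  185.03] tilt mrad [4.  4.3] xang 104.5 qd 0.0031 F [-0.3  0.4  0.1] w -0.2
```

{"method": "arm_command", "body": {
  "steps": [
    [0, 0, 0.12, 0, -1]
  ]
}}

```text
clock: 24.03
tool_pos: [515.4, -120.7, 184.4]
tcp_rot: [0.612, 0.791, 0.003, 0.001]
contact_force: [-1.6, 0.6, 10.8]
width: -0.3
```

Run:
```python
from h import *
o,M=settle(3)
```

```text
24.1833 pos [ 515.31 -120.78  184.45] tilt mrad [4.9 3.7] xang 104.5 qd 0.0015 F [-0.6 -0.6  4.2] w -0.6
```

{"method": "arm_command", "body": {
  "steps": [
    [0, 0, 0.12, 0, -1]
  ]
}}

```text
clock: 24.27
tool_pos: [515.6, -121.0, 184.3]
tcp_rot: [0.612, 0.791, 0.003, 0.001]
contact_force: [-2.6, 1.2, 10.9]
width: 0.0
```

Run:
```python
from h import *
o,M=settle(3)
```

```text
24.4167 pos [ 515.66 -121.16  184.06] tilt mrad [6.2 2.6] xang 104.5 qd 0.0018 F [-1.2 -0.2  5.5] w 0.0
```

```bash
sed -i 's/^    T=P\[.*$/    Q=P[P[:,0]<514];print("med z",np.median(Q[:,2]).round(2),len(Q));T=P/' h.py
python3 - <<'E'
from h import *
headtop('w20')
Q=cyl('w18',(515.1,-120.7),158,175,13);Q=Q[Q[:,0]<514];print(np.median(Q[:,2]))
E
```

```text
med z 165.79 643Traceback (most recent call last):
  File "<stdin>", line 2, in <module>
  File "h.py", line 54, in headtop
    print('top',s.round(3),'mouth',np.median(C[:,2]).round(2),'above',(s[2]-np.median(C[:,2])).round(2),'ctr',np.round(c,1),round(r,1))
                                                                                                                       ^
NameError: name 'c' is not defined. Did you mean: 'C'?
```

View pics/w20.png

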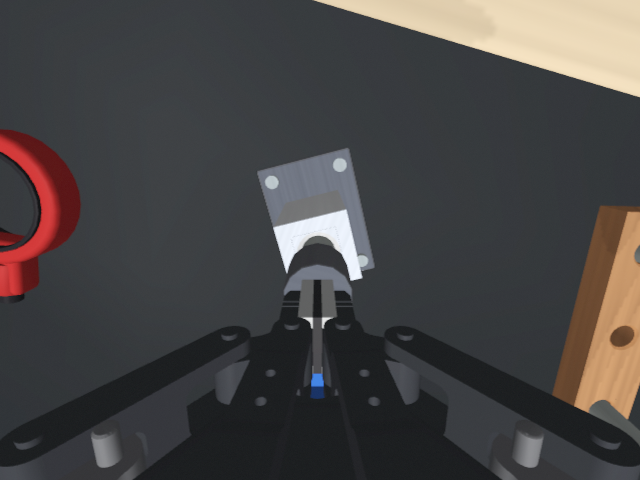

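{"method": "arm_command", "body": {
  "steps": [
    [0.04, -0.04, 0.17, 0, -1]
  ]
}}

```text
clock: 24.55
tool_pos: [515.8, -121.5, 183.8]
tcp_rot: [0.612, 0.791, 0.003, 0.003]
contact_force: [-2.4, -0.5, 12.9]
width: 0.1
```

```bash
sed -i "s/,'ctr',np.round(c,1),round(r,1))/)/" h.py
python3 - <<'E'
from h import *
o,M=settle(3); headtop('w21')
E
```

```text
24.7 pos [ 515.79 -121.44  183.78] tilt mrad [8.3 1.1] xang 104.5 qd 0.0021 F [-1.9 -1.3  8.3] w -0.0
med z 165.61 683
top [-2.10000e-01 -7.90000e-02  1.65639e+02] mouth 100.43 above 65.21
```

{"method": "arm_command", "body": {
  "steps": [
    [0.04, -0.04, 0.17, 0, -1]
  ]
}}

```text
clock: 24.83
tool_pos: [515.9, -121.6, 183.7]
tcp_rot: [0.612, 0.791, 0.003, 0.004]
contact_force: [-1.7, 0.9, 10.8]
width: -0.2
```

Run:
```python
from h import *
o,M=settle(3); headtop('w22')
```

```text
24.9833 pos [ 515.87 -121.53  183.78] tilt mrad [10.6 -0.2] xang 104.5 qd 0.0025 F [-1.9 -0.6  9.2] w 0.1
med z 165.6 680
top [-2.42000e-01 -8.80000e-02  1.65384e+02] mouth 100.41 above 64.98
```

{"method": "arm_command", "body": {
  "steps": [
    [0.02, -0.06, 0.22, 0, -1]
  ]
}}

```text
clock: 25.12
tool_pos: [516.0, -121.8, 183.4]
tcp_rot: [0.612, 0.791, 0.004, 0.006]
contact_force: [-2.0, 1.5, 13.2]
width: -0.3
```

Run:
```python
from h import *
o,M=settle(3); headtop('w23')
```

```text
25.2667 pos [ 516.05 -121.73  183.28] tilt mrad [13.4 -1.1] xang 104.5 qd 0.0019 F [-0.7  0.7  9.7] w 0.1
med z 165.08 721
top [-2.19000e-01 -8.40000e-02  1.65212e+02] mouth 100.45 above 64.77
```

{"method": "arm_command", "body": {
  "steps": [
    [0, 0, -2.0, 0, -1]
  ]
}}

```text
clock: 25.4
tool_pos: [513.6, -120.9, 200.6]
tcp_rot: [0.612, 0.791, 0.003, 0.002]
contact_force: [-0.4, -0.1, -0.6]
width: -0.1
```

Run:
```python
from h import *
o,M=settle(4)
```

```text
25.6 pos [ 515.92 -121.74  203.23] tilt mrad [14.1 -1.3] xang 104.5 qd 0.0252 F [ 0.4 -1.4  0.5] w 0.0
```

{"method": "arm_command", "body": {
  "steps": [
    [0, 0, -4.0, 0, -1],
    [0, 0, 0, 0, 1],
    [0, 0, 0, 0, 1],
    [0, 0, 0, 0, 1],
    [0, 0, 0, 0, 1],
    [0, 0, 0, 0, 1],
    [0, 0, 0, 0, 1]
  ]
}}

```text
clock: 26.18
tool_pos: [512.0, -120.3, 237.0]
tcp_rot: [0.612, 0.791, 0.002, -0.0]
contact_force: [-0.5, 0.4, 0.7]
width: 72.3
```

Run:
```python
from h import *
o,M=settle(5); headtop('w24'); headtop('w25')
cap('side','s25');cap('scene','sc25')
a=cv2.imread('pics/s25.png')[130:340,210:430]; b=cv2.imread('pics/sc25.png')[170:380,190:410]
cv2.imwrite('pics/c25.png',cv2.resize(np.hstack([a,b]),(800,382),interpolation=2))
```

```text
26.4333 pos [ 512.31 -120.46  237.61] tilt mrad [3.3 3. ] xang 104.5 qd 0.0037 F [-0.2  0.2 -0.3] w 85.5
med z 164.76 633
top [-1.10000e-02  1.10000e-02  1.64717e+02] mouth 100.44 above 64.27
med z 164.82 631
top [-9.00000e-03  3.00000e-03  1.64733e+02] mouth 100.46 above 64.27
```

View pics/c25.png

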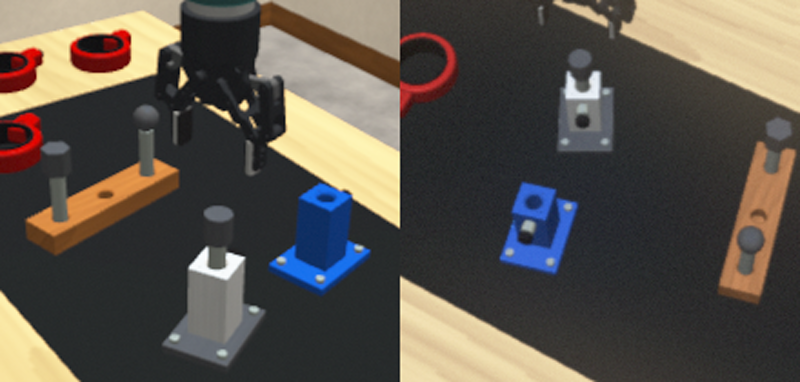

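View pics/w25.png

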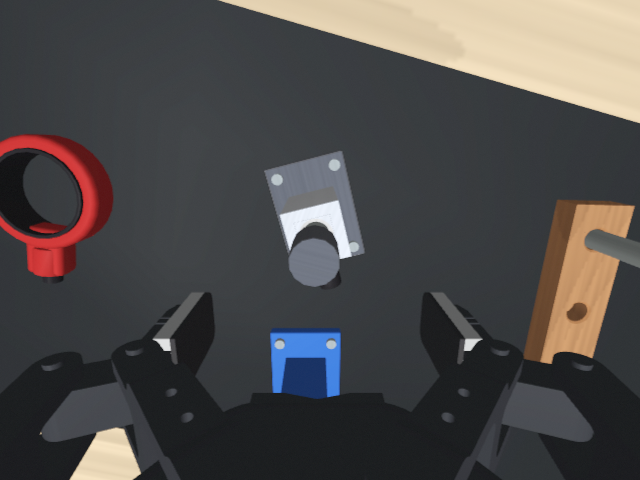

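```bash
python3 -c "
from cell import *
print(job_done())"
```

```text
the job is handed in; nothing more can be done
None
```

The drum-headed post is in the silver holder, past the side plunger and pressing the spring seat down by about 4 mm. It stands upright by itself. I handed the job in at about 27 s on the clock.

- **Pick:** I took the post from the middle hole of the rack and ignored the blue look-alike holder. I lined the shank up over the bore with the wrist camera to within about 0.2 mm before inserting.
- **Feeling the seat:** The push rose from about 4 N to 8–10 N when the tip was some 56 mm below the mouth. The wrist camera's depth reading down the bore had put the seat at 55.5 mm.
- **Second push:** When I let go, the post sprang up about 0.65 mm, leaving the seat pressed only about 2.6–3.0 mm. I pressed it down further with the closed fingertips on the head; the push stayed below 15 N.
- **Last checks:** The head top is 64.3 mm above the mouth in two successive pictures, within about 1° of upright. By the force contact the seat is pressed about 3.8 mm, and by the depth reading about 4.2 mm. The two disagree by about 0.4 mm, so it may be just over the 3–4 mm asked for, but it is far from solid at 8 mm.
- **Rest of the scene:** The gripper is open and clear of everything. The other two posts and the ring castings look undisturbed in the final pictures.

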